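# Cure lacquered blocks in the lamp box

### The arm

A 7-joint arm with a two-finger parallel gripper is mounted at the origin on a cart in front of the work surface, level with it; the furniture and walls round the work are solid. World frame = base frame: x ahead of the robot, y to its left, z up, the work surface at z = 0. Lengths are in m, angles in rad, forces in N, time in s.
With the tool pointing down it reaches from about 0.4 to 0.85 m from the base axis. Payload 10.4 kg.
Tool frame: the origin (TCP) lies at the very end of the fingers, on their centre line; the grasp point (between the pads) lies 19 mm behind it; z points along the fingers, y is the line along which they close (so a half turn about z gives the same grasp; the last joint's range is limited). The gripper opens to 87 mm and grips with 3 to 60 N. Pads are 19 mm wide; open, the fingers measure 117 mm over their backs; the gripper's body (75 mm by 190 mm) begins 51 mm behind the grasp point.
Start: joints at [1.256, 0.332, -0.065, 1.46, 0.022, 1.35, -0.088], TCP at [0.18, -0.599, 0.223] pointing down, gripper open.
Joint ranges: [-2.6, 2.6], [-0.5, 2.12], [-1.47, 1.34], [0.16, 2.42], [-1.27, 4.41], [0.06, 2.06], [-2.6, 2.6]. Speed limits (rad/s): [2.22, 2.22, 2.79, 2.79, 3.14, 3.14, 3.14].

### API

Orientations are given as a unit quaternion [x, y, z, w].
In Python, from bench import * gives the robot as it stands.
- The arm moves only by the tool step_arm, never from a script. Its arguments are lists of equal length, an entry for each row: "delta_pos": the shift along the world's x, y, z in units of 25 mm (1.0 is 25 mm), a list of three; "turn": the turn about the world's z in units of 0.12 rad (1.0 is 0.12 rad). In form: {"delta_pos": [[tx, ty, tz], ...], "turn": [turn, ...]}. A call has 1 to 12 rows; each row shifts and turns the commanded pose from where the row before left it; what a row does not reach is not made up. A row lasts 1/10 s, in which the tool goes at most 50 mm and 8.59 degrees, less where a joint would pass 70% of its speed; a pose out of reach is approached as far as the arm can. A call with a number of a shift or a turn outside -1 to 1 is refused whole. A call with a gripper value outside its range is refused whole. "grip" is the closure, from 0 (fully open) to 1 (shut), set as the call begins (left out, the last holds). The fingers move at their own pace and stop on an object; "newtons" is the grip in N (left out, the last holds). Time passes only in rows, so rows that do not move let the fingers close. It gives the time, the measured TCP pose, the force, the opening and the grip force at its end, in the units of the state.
- read_state(): the state, without advancing time (a new reading comes with each control period).
- camera(name): name is "side" or "top" or "wrist"; returns a dict with "image" (400x640x3 uint8, red, green, blue), "z_map" (400x640 float32, m along the optical axis (not along the pixel's ray), 0 where there is no reading), "mtx" (3x3 intrinsics, pixels), "view" (4x4, takes a point from world to camera coordinates). Camera axes: x right, y up, looking along -z (the intrinsics and any distortion apply to the point x, -y, -z); pixel columns grow to the right and rows downward; lengths in m; the calibration is good to about 2 mm. The wrist camera is an equidistant fisheye: a pixel r from the principal point sees the ray r / f radians off the axis. A picture is of the moment at which its call begins.
- close_job(): hands the job in; it is judged then, once.
The state is a dict: "time": time; "joint_positions": joint angles; "joint_vel": joint speeds; "joint_torque": joint torques, N m; "ee_pos": TCP position; "eef_rot": TCP orientation; "ft_force": force on the tool from outside, world axes, zero at the start; "torque": the same for the moment, N m; "width": finger opening in m; "grip_force": force on a finger pad.
Only numpy, scipy, OpenCV 4.12 (cv2) and the standard library are available. Lean on these libraries where they do the work, as an engineer would, in place of code of your own. Each camera call takes 0.05 s, during which the arm holds its last target. There are 200 camera calls.

### The job

Cure the lacquered wooden blocks that lie on the bench (there are one to three) in the ultraviolet lamp box: draw the slide bolt that blocks the turning latch, turn the latch clear, raise the lid fully and lay every block flat on the bed inside, any way round, not on top of one another. Then lower the lid, turn the latch back fully under its keeper plate and push the bolt fully home, and only with the lid so locked pull the lamp knob straight out until it clicks, let the lamp burn for at least five seconds, and push the knob fully in again. Leave everything shut and locked with the blocks inside, and do not knock over or push away the glue bottle.

Things in the scene. Friction and masses are not known exactly. Their poses are not given: they have to be found in the camera images.
- uv_case: the lamp box, fixed on the bench: low grey steel tray, 180 (x) x 340 (y) x 55 mm high, 8 mm walls, lid on top to 102 mm, switch pod on its +y side (x -40 to 80, y 171 to 291 mm, 70 mm high). Origin: centre of the tray's underside. x points from the front (handle side, towards the robot) to the hinge side, y to its left, z up
- uv_bed (a point): centre of the flat bed's upper face inside the box, 35 mm above the box's origin, 20 mm below the tray's rim; the bed is 164 (x) x 324 (y) mm; axes as the box's
- keeper_plate (a point): underside of the steel keeper plate that the latch's tongue goes under: 28 mm wide, fixed to the tray 30 mm in front of it, top at 117 mm above the bench, at y = -60 mm in the box
- uv_lid (a joint): angle of the lid about its hinge along the box's y axis, rad: 0 shut, 1.75 the stop fully open; at 1.57 the lid stands upright on the hinge side. The lid is 180 x 340 x 45 mm; a stiff hinge (0.75 N m) keeps it at whatever angle it is left; lifting at the handle takes about 6 N
- lid_hinge (a point): point on the lid's hinge line (behind the handle, at y = 95 mm in the box, 90 mm behind the box's centre, 57 mm above the bench); axes turn with the lid
- lid_handle (a point): middle of the lid's bow handle: a round steel bar 10 mm thick along the box's y, 100 mm long, 40 mm in front of the lid's front face; 220 mm in front of the hinge line and 22 mm above it when shut
- uv_latch (a joint): angle of the turning latch on the lid's top, rad: 0 fully closed (its tongue points to the front, under the keeper plate, and holds the lid down), grows to 1.57 fully open as the knob end swings from the hinge side towards the box's -y (clockwise seen from above). Stays where left (0.06 N m). Cannot open while the bolt is home; the lid cannot rise while the tongue is under the plate
- latch_pivot (a point): the latch's pivot axis (along z when the lid is shut), at knob height
- latch_knob (a point): centre of the latch's upright round black knob, 20 mm in diameter, 28 mm high (from 14 mm below to 14 mm above this point), 45 mm from the pivot; about 127 mm above the bench with the lid shut
- uv_bolt (a joint): travel of the slide bolt on the lid's top, m: 0 fully home (its rod lies beside the latch's knob end and blocks it), 0.035 fully drawn. It is drawn along the box's +x (towards the hinge) and pushed home along -x; about 2 N; stays where it is left. It can be pushed home only when the latch is fully closed
- bolt_knob (a point): centre of the bolt's upright round black knob, 18 mm in diameter, 27 mm high (13 mm below to 13 mm above this point); about 131 mm above the bench with the lid shut
- lamp_switch (a joint): travel of the lamp knob, m: 0 pushed in (lamp off), 0.022 pulled out (lamp on). Pull it straight out along the box's -x (towards the robot). An over-centre spring snaps it to the nearer end; about 8 N to start it, less past the middle
- switch_knob (a point): middle of the lamp knob on the pod's front: a round black knob with its axis along the box's x, 30 mm in diameter and 26 mm long, on a 12 mm stem, 45 mm above the bench; pushed in, its middle is 27 mm in front of the pod's face and its front end 40 mm
- glue_bottle: glue bottle, 59 mm across, 172 mm high, standing on the bench among the blocks; origin: centre of its underside. Bystander
- block_0: flat lacquered hardwood block, 60 (its x) x 90 (its y) x 20 mm, about 0.07 kg, lying on the bench to the left of the lamp box; origin: centre of its underside; may be absent
- block_1: flat lacquered hardwood block, 60 (its x) x 90 (its y) x 20 mm, about 0.07 kg, lying on the bench to the left of the lamp box; origin: centre of its underside; may be absent
- block_2: flat lacquered hardwood block, 60 (its x) x 90 (its y) x 20 mm, about 0.07 kg, lying on the bench to the left of the lamp box; origin: centre of its underside; may be absent
There are look-alikes about, which are no part of the job. What is shaped like the block_2 but black or blue is not meant.

How it is judged:
On the way, in this order (a step that is already met when the one before it is completed fails the run):
1. the slide bolt is drawn, the lid still shut (value of joint uv_bolt above 0.022 m and value of joint uv_lid below 0.03 rad), for 0.1 s.
2. the latch is turned clear (value of joint uv_latch above 0.8 rad), for 0.1 s.
3. the lid is raised fully (past 1.2 rad) (value of joint uv_lid above 1.2 rad), for 0.2 s.
4. every block lies flat on the bed, let go, with the lid open (x of block_0 in the frame of uv_case between -0.065 and 0.065 m and y of block_0 in the frame of uv_case between -0.135 and 0.135 m and z of block_0 in the frame of uv_case between 0.03 and 0.04 m and angle between each of block_0, block_1, block_2's own z axis and vertical below 0.1 rad and x of block_1 in the frame of uv_case between -0.065 and 0.065 m and y of block_1 in the frame of uv_case between -0.135 and 0.135 m and z of block_1 in the frame of uv_case between 0.03 and 0.04 m and x of block_2 in the frame of uv_case between -0.065 and 0.065 m and y of block_2 in the frame of uv_case between -0.135 and 0.135 m and z of block_2 in the frame of uv_case between 0.03 and 0.04 m and value of joint uv_lid above 1 rad and contact force between the fingers and block_0 below 0.05 N and contact force between the fingers and block_1 below 0.05 N and contact force between the fingers and block_2 below 0.05 N), for 0.2 s.
5. the lid is lowered shut with the blocks inside (value of joint uv_lid below 0.03 rad and x of block_0 in the frame of uv_case between -0.065 and 0.065 m and y of block_0 in the frame of uv_case between -0.135 and 0.135 m and z of block_0 in the frame of uv_case between 0.03 and 0.04 m and angle between each of block_0, block_1, block_2's own z axis and vertical below 0.1 rad and x of block_1 in the frame of uv_case between -0.065 and 0.065 m and y of block_1 in the frame of uv_case between -0.135 and 0.135 m and z of block_1 in the frame of uv_case between 0.03 and 0.04 m and x of block_2 in the frame of uv_case between -0.065 and 0.065 m and y of block_2 in the frame of uv_case between -0.135 and 0.135 m and z of block_2 in the frame of uv_case between 0.03 and 0.04 m), for 0.1 s.
6. the latch is turned back closed (value of joint uv_lid below 0.03 rad and value of joint uv_latch below 0.12 rad), for 0.1 s.
7. the bolt is pushed home (all of step 6 and value of joint uv_bolt below 0.006 m), for 0.1 s.
8. the lamp knob is out to its click, the lid locked, for five seconds (all of step 7 and value of joint lamp_switch above 0.017 m), for 4.7 s.
At the end, for the whole second after the job is handed in: every present block lies flat (within 0.1 rad, not stacked) on the bed of the lamp box; lid shut (under 0.03 rad), latch closed (under 0.12 rad), bolt home (within 6 mm), lamp knob pushed in (within 4 mm), all at rest (all of step 7 and x of block_0 in the frame of uv_case between -0.065 and 0.065 m and y of block_0 in the frame of uv_case between -0.135 and 0.135 m and z of block_0 in the frame of uv_case between 0.03 and 0.04 m and angle between each of block_0, block_1, block_2's own z axis and vertical below 0.1 rad and x of block_1 in the frame of uv_case between -0.065 and 0.065 m and y of block_1 in the frame of uv_case between -0.135 and 0.135 m and z of block_1 in the frame of uv_case between 0.03 and 0.04 m and x of block_2 in the frame of uv_case between -0.065 and 0.065 m and y of block_2 in the frame of uv_case between -0.135 and 0.135 m and z of block_2 in the frame of uv_case between 0.03 and 0.04 m and value of joint lamp_switch below 0.004 m and linear speed of each of block_0, block_1, block_2 below 0.02 m/s); the robot touches nothing.
It fails at once if the lamp is switched on while the lid is not shut, latched and bolted (value of joint lamp_switch above 0.012 m and (value of joint uv_lid above 0.04 rad or value of joint uv_latch above 0.16 rad or value of joint uv_bolt above 0.01 m)).
It fails at once if the glue bottle is pushed more than 5 cm or knocked over (distance of glue_bottle from where it was at the start of the episode above 0.05 m or angle between glue_bottle's own z axis and vertical above 0.7 rad).
Of block_0, block_1, block_2 only 1 to 3 are there at a start; the rules pass over those that are not, and their reading is None.
At some moment in a run one of block_0, block_1, block_2 may be knocked a few centimetres aside while the robot is not near it.
Once in a run the grip may slacken for a moment while it holds something.
It also fails if it takes over 210 s, if anything falls off the work surface, if the arm or the gripper's body presses on something with over 40 N, if the wrist force passes 120 N, or if a joint passes its speed limit or range.

## Working session

There is one attempt and no reset: what is moved stays moved. The work goes in short steps, Python scripts to look and compute and a tool call to move; the robot and the scene stay as the last step left them, time stands still between calls to the robot, and variables do not carry over. Pictures are saved under pics/ and viewed, at most 14 in all, crops included, and the job is handed in when it is done.

Besides the shell and the picture viewer there is one more tool, called after "Emit:" as name(argument=value, ...), one argument or row to a line, values as JSON. step_arm: Moves the arm, as the interface text tells. Shifts and turns lie within -1 to 1; 1 stands for 25 mm of shift or 0.12 rad of turn. Its arguments: {"type":"object","properties":{"delta_pos":{"type":"array"},"turn":{"type":"array"},"grip":{"type":"number"},"newtons":{"type":"number"}},"required":["delta_pos","turn"]}

```bash
mkdir -p pics; ls; cat > h.py <<'E'
from bench import *
import numpy as np, cv2
def snap(n,f):
    c=camera(n); cv2.imwrite(f'pics/{f}.png',c['image'][:,:,::-1]); np.savez(f'pics/{f}.npz',**c); return c
def ld(f): return dict(np.load(f'pics/{f}.npz'))
def world(c):
    # per-pixel world points (pinhole cams)
    K=c['mtx'];z=c['z_map'];v,u=np.mgrid[:z.shape[0],:z.shape[1]]
    p=np.stack([(u-K[0,2])/K[0,0]*z,-(v-K[1,2])/K[1,1]*z,-z,np.ones_like(z)],-1)
    return (p@np.linalg.inv(c['view']).T)[...,:3]
E
python3 - <<'E'
from h import *
s=read_state();print({k:np.round(v,3) for k,v in s.items()})
for n in('top','side'):
    c=snap(n,n+'0');print(c['mtx'],np.round(np.linalg.inv(c['view']),3))
E
```

```text
pics
{'time': np.float64(0.0), 'joint_positions': array([ 1.256,  0.333, -0.065,  1.461,  0.022,  1.35 , -0.089]), 'joint_vel': array([ 0.   ,  0.001,  0.001, -0.   , -0.   ,  0.001, -0.   ]), 'joint_torque': array([-1.0000e-03, -6.2325e+01,  2.4000e-02, -3.8988e+01, -6.1000e-02,
        4.0000e-02,  0.0000e+00]), 'ee_pos': array([ 0.18 , -0.598,  0.222]), 'eef_rot': array([ 0.989,  0.145, -0.   , -0.001]), 'ft_force': array([-0.734, -0.853, -0.195]), 'torque': array([ 0.073,  0.012, -0.002]), 'grip_force': np.float64(0.0), 'width': np.float64(0.087)}
[[491.88770904   0.         321.54537418]
 [  0.         491.88770904 202.98658492]
 [  0.           0.           1.        ]] [[-0.134  0.961 -0.244  0.165]
 [-0.991 -0.131  0.026  0.079]
 [-0.007  0.245  0.97   1.588]
 [ 0.     0.     0.     1.   ]]
[[464.65587691   0.         314.87400736]
 [  0.         464.65587691 198.92956711]
 [  0.           0.           1.        ]] [[-8.770e-01  3.110e-01 -3.660e-01 -3.800e-02]
 [-4.810e-01 -5.680e-01  6.680e-01  1.119e+00]
 [-1.000e-03  7.620e-01  6.480e-01  1.150e+00]
 [ 0.000e+00  0.000e+00  0.000e+00  1.000e+00]]
```

View pics/top0.png

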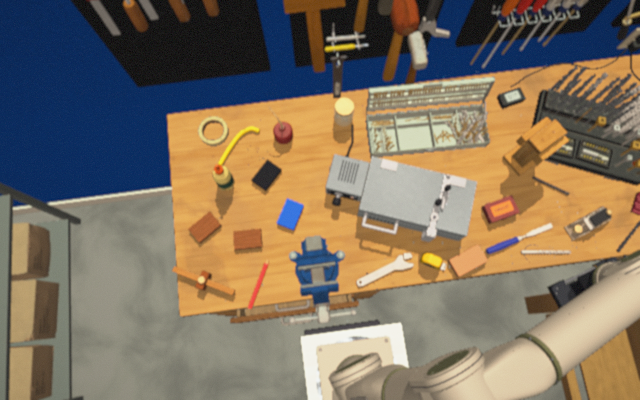

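View pics/side0.png

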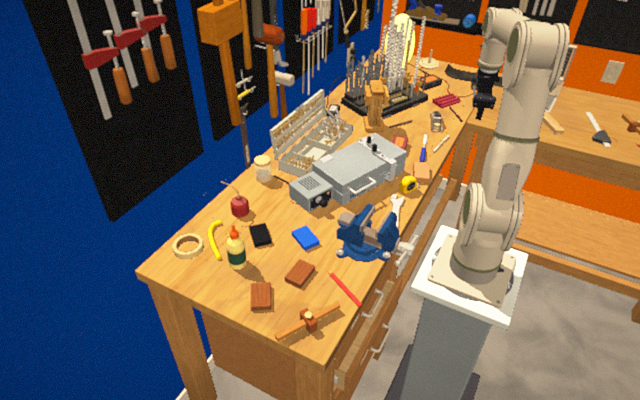

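The top view shows the box at (415,195), with the pod at (347,178), the handle at (380,225) and the latch and bolt at about (437,205). The brown blocks are at (205,228) and (248,240), the bottle is at (222,177), and the black and blue look-alikes are at (266,174) and (290,214). The side view confirms that there are two brown blocks. A vise stands between the blocks and the robot.

```bash
python3 - <<'E'
from h import *
c=ld('top0');W=world(c);img=c['image']
Z=W[...,2]
v,u=np.mgrid[:400,:640]
def rect(m,name):
    n,l,st,_=cv2.connectedComponentsWithStats(m.astype(np.uint8))
    for i in range(1,n):
        if st[i,4]<40: continue
        k=l==i;p=W[k][:,:2].astype(np.float32)
        r=cv2.minAreaRect(p*1000);print(name,st[i],np.round(r[0],1),np.round(r[1],1),round(r[2],1),'z',np.round(np.median(W[k][:,2]),3))
box=(u>320)&(u<480)&(v>140)&(v<245)
rect(box&(Z>.09)&(Z<.108),'lid')
rect(box&(Z>.06)&(Z<.08),'pod')
rect(box&(Z>.11)&(Z<.16),'top things')
rect((u>185)&(u<270)&(v>205)&(v<255)&(Z>.012)&(Z<.03),'blk')
rect((u>205)&(u<240)&(v>155)&(v<195)&(Z>.03),'bottle')
rect((u>285)&(u<350)&(v>230)&(v<300)&(Z>.03),'vise')
rect((u>160)&(u<320)&(v>100)&(v<300)&(Z>.008),'all')
s=ld('side0');cv2.imwrite('pics/c1.png',cv2.resize(s['image'][110:230,270:430,::-1],None,fx=5,fy=5,interpolation=cv2.INTER_CUBIC))
cv2.imwrite('pics/c2.png',cv2.resize(img[140:250,320:480,::-1],None,fx=5,fy=5,interpolation=cv2.INTER_CUBIC))
E
```

```text
lid [ 359  156  118   80 5358] [ 524.4 -264.1] [340.9 183.1] 67.9 z 0.103
pod [ 325  154   45   44 1345] [626.6 -56.3] [120.8 130.1] 67.6 z 0.071
pod [367 213  28   8  40] [ 478.  -141.2] [88.2  3.8] 67.9 z 0.072
pod [402 221  26   8  41] [ 437.5 -241.1] [79.8  3.3] 67.8 z 0.07
pod [437 230  28   8  45] [ 394.6 -346.5] [85.   3.6] 69.0 z 0.073
top things [426 183  25  54 358] [ 469.9 -312.8] [ 35.6 181.4] 60.7 z 0.117
blk [188 211  33  31 514] [534.4 425.8] [64.7 90.1] 33.5 z 0.021
blk [233 228  29  22 523] [475.6 290.5] [90.3 62.1] 88.6 z 0.022
bottle [213 164  21  24 375] [424.4 228. ] [595.7  60.1] 24.1 z 0.104
vise [ 296  235   43   65 1920] [302.3  81.3] [113.1 274.8] 89.5 z 0.129
all [161 101  91  12 550] [631.  195.5] [922.1 270.9] 30.4 z 0.034
all [268 106  25  39 389] [544.  124.4] [760.9  65.1] 2.0 z 0.058
all [198 116  32  30 431] [536.7 240.1] [810.2  99.8] 21.6 z 0.025
all [213 126  47  64 659] [501.3 240.5] [722.8 186.8] 11.2 z 0.054
all [251 159  31  31 499] [454.1 125.6] [576.6 104.7] 19.5 z 0.021
all [277 198  28  35 530] [379.  135.8] [432.3  97.5] 2.2 z 0.021
all [188 211  33  33 539] [350.3 283.2] [544.1  92.9] 38.1 z 0.021
all [233 227  29  23 538] [328.9 217.9] [417.3 104.1] 26.3 z 0.022
all [ 289  235   31   65 1369] [305.2 119.6] [100.7 274.4] 86.0 z 0.111
all [259 259  10  21  63] [371.1 250.8] [17.9 68.4] 68.1 z 0.011
all [172 266  63  30 549] [277.4 311.6] [513.   63.8] 57.1 z 0.034
all [251 281  10  19  60] [252.7 177.9] [257.3  62.1] 62.0 z 0.01
```

View pics/c1.png

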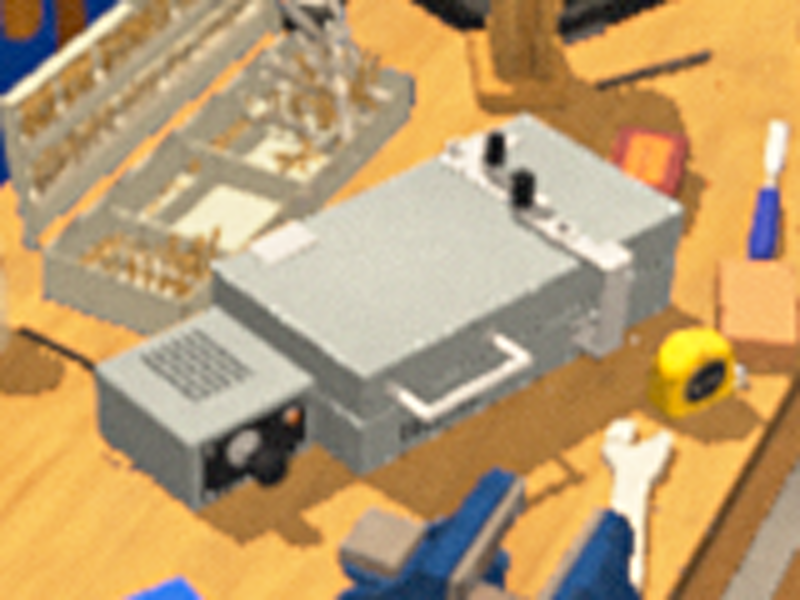

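View pics/c2.png

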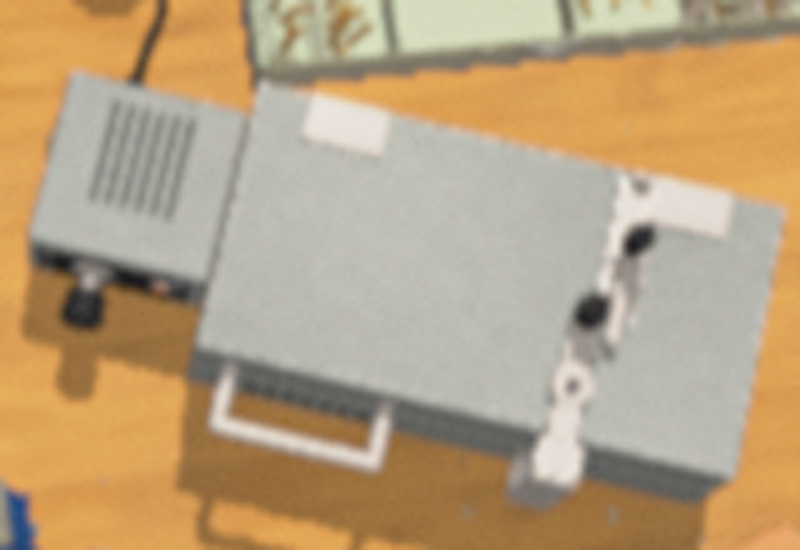

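The crops show, in original top pixels, the latch knob at about (438,202), the bolt knob at (447,188), the pivot at (435,217), the tongue under its keeper at (431,229), the lamp knob at (337,201) and the handle bar at (378,229). Next I'll measure the knobs in the box frame.

```bash
cat >> h.py <<'E'
O=np.array([.5244,-.2641]);A=np.deg2rad(-22.1)
R=np.array([[np.cos(A),-np.sin(A)],[np.sin(A),np.cos(A)]])
def b2w(x,y): return O+R@np.array([x,y])
def w2b(p): return (np.asarray(p)[...,:2]-O)@R
def yaw():
    q=read_state()['eef_rot'];return 2*np.arctan2(q[1],q[0])
E
python3 - <<'E'
from h import *
for f in('top0','side0'):
    c=ld(f);W=world(c);B=w2b(W)*1000;Z=W[...,2]*1000
    dark=c['image'].max(-1)<80
    inb=(abs(B[...,0])<150)&(B[...,1]>-175)&(B[...,1]<300)
    for nm,m in(('knobs',inb&dark&(Z>118)&(Z<160)),('lamp',inb&dark&(B[...,1]>175)&(B[...,0]<-48)&(Z>25)&(Z<70)),('handle',inb&(B[...,0]<-105)&(B[...,1]>20)&(Z>65)&(Z<95)),('keeper',inb&(B[...,0]<-85)&(B[...,1]<0)&(Z>100)&(Z<130)),('lid',inb&(Z>95)&(Z<108)&(B[...,1]<172)),('pod',inb&(Z>63)&(Z<76)&(B[...,1]>172))):
        n,l,st,_=cv2.connectedComponentsWithStats(m.astype(np.uint8))
        for i in range(1,n):
            if st[i,4]<6: continue
            k=l==i;b=B[k];z=Z[k];print(f,nm,st[i],'mean',b.mean(0).round(1),'min',b.min(0).round(1),'max',b.max(0).round(1),'z',np.percentile(z,[5,50,95]).round(0))
E
```

```text
top0 knobs [445 186   5   5  17] mean [ 30.1 -76.2] min [ 26.4 -80.8] max [ 35.7 -70.7] z [130. 145. 149.]
top0 knobs [435 200   6   5  24] mean [-19.7 -58.3] min [-26.  -65.8] max [-12.9 -52.2] z [129. 140. 146.]
top0 lamp [333 198   7   8  44] mean [-73.5 244.9] min [-82.8 233.7] max [-62.6 255.9] z [50. 58. 64.]
top0 handle [362 216  36  18 151] mean [-125.9   95.5] min [-134.9   40.9] max [-105.3  150.1] z [79. 84. 89.]
top0 keeper [413 221  12   4  17] mean [-87.8 -19.7] min [-91.3 -35.2] max [-85.1  -2.1] z [100. 103. 107.]
top0 keeper [425 224  15  14 116] mean [-105.   -59.5] min [-123.   -83.1] max [-85.3 -42. ] z [102. 116. 123.]
top0 keeper [441 228  15   5  23] mean [ -87.2 -111.3] min [ -89.5 -133.6] max [-85.4 -89.7] z [101. 103. 109.]
top0 keeper [457 232  10   3  13] mean [ -87.6 -153.1] min [ -89.3 -166.4] max [ -85.1 -139. ] z [100. 103. 108.]
top0 lid [ 359  156  118   80 5273] mean [-1.4  3.1] min [ -91.7 -170.5] max [ 91.4 170.6] z [ 98. 103. 107.]
top0 lid [429 236   5   2   6] mean [-121.   -65.2] min [-122.6  -71.2] max [-119.2  -60.4] z [ 96. 103. 107.]
top0 
[... 497 characters left out ...]
 max [-106.5  149.3] z [79. 85. 89.]
side0 keeper [396 151  11   7  17] mean [ -89.3 -139.7] min [ -93.3 -173.5] max [ -85.7 -109.5] z [100. 104. 109.]
side0 keeper [375 157  21  12  81] mean [-104.6  -53.6] min [-126.1 -102.3] max [-85.4  -0.5] z [101. 114. 122.]
side0 lid [370 133  37  27 409] mean [ -16.9 -133. ] min [ -93.3 -173.5] max [ 92.7 -82. ] z [ 99. 105. 108.]
side0 lid [ 312  137   76   50 1660] mean [-4.9 57.2] min [ -94.3 -115.3] max [ 97.3 171.5] z [ 98. 104. 107.]
side0 lid [390 163   6   6  19] mean [-119.9  -60.8] min [-123.1  -76.2] max [-115.5  -46.5] z [ 96. 101. 107.]
side0 pod [288 171  44  29 634] mean [ 14.9 234.6] min [-44.8 172.3] max [ 84.3 291.8] z [66. 72. 75.]
```

Emit:
step_arm(
  delta_pos=[
    [0.763,0.559,0],
    [0.763,0.559,0],
    [0.763,0.559,0],
    [0.763,0.559,0],
    [0.763,0.559,0],
    [0.763,0.559,0],
    [0.763,0.559,0],
    [0.763,0.559,0],
    [0.763,0.559,0],
    [0.763,0.559,0],
    [0.763,0.559,0],
    [0.763,0.559,0],
  ],
  turn=[0.414,0.414,0.414,0.414,0.414,0.414,0.414,0.414,0.414,0.414,0.414,0.414],
  grip=0.586,
  newtons=25,
)

```text
time: 1.3
ee_pos: [0.4102, -0.4297, 0.2226]
eef_rot: [0.902, 0.431, 0.0, 0.0]
ft_force: [0.4, -0.7, 0.5]
width: 0.0358
grip_force: 0.0
```

Emit:
step_arm(
  delta_pos=[
    [0.763,0.559,0],
    [0.763,0.559,0],
    [0.763,0.559,0],
    [0.763,0.559,0],
    [0.763,0.559,0],
    [0.763,0.559,0],
    [0,0,0],
    [0,0,0],
    [0,0,0],
  ],
  turn=[0.414,0.414,0.414,0.414,0.414,0.414,0,0,0],
)

```text
time: 2.2
ee_pos: [0.5228, -0.3478, 0.2225]
eef_rot: [0.83, 0.558, -0.0, 0.0]
ft_force: [0.0, -0.3, -1.1]
width: 0.0361
grip_force: 0.0
```

```bash
cat >> h.py <<'E'
def stat():
    s=read_state();p=s['ee_pos'];b=w2b(p)*1000
    print('t',round(float(s['time']),1),'tcp',np.round(p*1000,1),'box',b.round(1),'yaw_closeline deg',round(np.degrees(yaw())-90,2),'w',round(float(s['width'])*1000,1),'gf',round(float(s['grip_force']),1),'F',np.round(s['ft_force'],1),'j',np.round(s['joint_positions'],2))
E
python3 - <<'E'
from h import *
stat();c=snap('wrist','w1');print(c['mtx'],np.round(np.linalg.inv(c['view']),3))
E
```

```text
t 2.2 tcp [ 522.8 -347.8  222.5] box [ 30.  -78.1] yaw_closeline deg -22.1 w 36.1 gf 0.0 F [ 0.  -0.3 -1.1] j [ 0.82  0.37 -0.4   1.44  0.14  1.37  0.03]
[[309.70691629   0.         326.69488732]
 [  0.         309.70691629 200.54007696]
 [  0.           0.           1.        ]] [[ 0.927  0.359  0.109  0.553]
 [-0.376  0.887  0.269 -0.274]
 [-0.    -0.29   0.957  0.385]
 [ 0.     0.     0.     1.   ]]
```

View pics/w1.png

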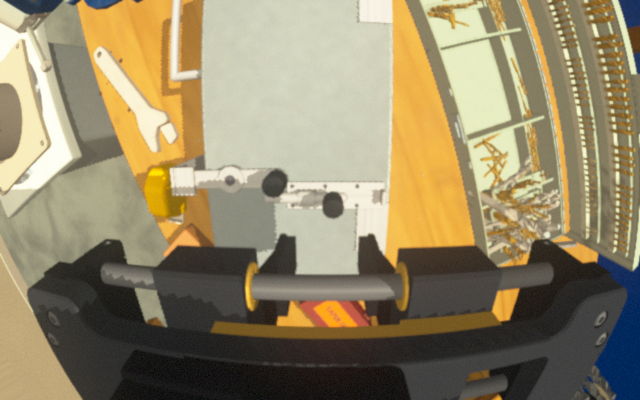

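The wrist view shows the bolt knob at (333,204) and the latch knob at (274,183), with the fingers at (287,255) and (368,255). I'll refine the knob positions with the fisheye model.

```bash
cat >> h.py <<'E'
def fish(c,u,v,z):
    "world point where the fisheye pixel's ray meets height z"
    K=c['mtx'];x=(u-K[0,2])/K[0,0];y=(v-K[1,2])/K[1,1];r=np.hypot(x,y)+1e-9
    d=np.array([np.sin(r)*x/r,-np.sin(r)*y/r,-np.cos(r)]);T=np.linalg.inv(c['view'])
    d=T[:3,:3]@d;o=T[:3,3];return o+d*(z-o[2])/d[2]
def fishw(c):
    "world points of all wrist pixels with depth"
    K=c['mtx'];Z=c['z_map'];v,u=np.mgrid[:400,:640];x=(u-K[0,2])/K[0,0];y=(v-K[1,2])/K[1,1];r=np.hypot(x,y)+1e-9
    t=np.tan(np.minimum(r,1.5))/r*Z;p=np.stack([x*t,-y*t,-Z,np.ones_like(Z)],-1)
    return (p@np.linalg.inv(c['view']).T)[...,:3]
E
python3 - <<'E'
from h import *
c=ld('w1')
W=fishw(c);B=w2b(W)*1000;Z=W[...,2]*1000
dark=c['image'].max(-1)<80
m=dark&(Z>112)&(Z<160);m[240:]=0
n,l,st,_=cv2.connectedComponentsWithStats(m.astype(np.uint8))
for i in range(1,n):
    if st[i,4]>40:
        k=(l==i);kk=k&(Z>Z[k].max()-8)
        print(st[i],Z[k].max(),'mid',((B[k].min(0)+B[k].max(0))/2).round(1),'top',B[kk].mean(0).round(1),B[kk].min(0).round(1),B[kk].max(0).round(1))
E
```

```text
[  7   0  33  15 263] 129.3331683690489 mid [-376.4  192.7] top [-347.2  179. ] [-374.2  168.9] [-326.7  194. ]
[263 171  23  25 407] 142.4957474403416 mid [-13.3 -59.1] top [-13.4 -59.4] [-22.1 -67.9] [ -4.5 -50.4]
[324 194  17  10  99] 144.70625633864998 mid [ 34.8 -71.8] top [ 34.  -71.1] [ 28.2 -74.5] [ 41.4 -69.1]
```

```bash
python3 - <<'E'
from h import *
c=ld('w1');W=fishw(c);B=w2b(W)*1000;Z=W[...,2]*1000
for r in (40,80,120,150):
    row=(Z[r]>97)&(Z[r]<108)&(abs(B[r,:,0])<130)
    print('lid row',r,B[r][row].min(0).round(1),B[r][row].max(0).round(1))
h=(Z>70)&(Z<95)&(B[...,0]<-110)&(B[...,0]>-145)&(B[...,1]>20)&(B[...,1]<130)
print('handle',B[h].mean(0),np.percentile(B[h],[5,95],axis=0))
print('dark bolt', [ (v,B[v,333].round(1),Z[v,333].round(1)) for v in range(190,218,3)])
for uv,z in(((274,181),.141),((333,203),.144)): print(w2b(fish(c,*uv,z))*1000)
E
```

```text
lid row 40 [-88.9  65.6] [89.7 74.7]
lid row 80 [-87.5  28.2] [90.1 34.6]
lid row 120 [-88.9  -8.2] [89.2 -4.1]
lid row 150 [-87.4 -35.9] [ 90.5 -33.2]
handle [-126.37236975   79.44781828] [[-132.50717374   41.63897301]
 [-115.39059735  124.67889054]]
dark bolt [(190, array([ 36.3, -73.3]), np.float64(103.9)), (193, array([ 35.9, -70.3]), np.float64(125.1)), (196, array([ 35.7, -69.4]), np.float64(137.8)), (199, array([ 35.6, -70.4]), np.float64(143.0)), (202, array([ 35.6, -72.4]), np.float64(144.7)), (205, array([ 35.6, -75.1]), np.float64(144.4)), (208, array([ 35.6, -77.6]), np.float64(144.7)), (211, array([ 35.6, -79.7]), np.float64(146.1)), (214, array([ 35.6, -82.3]), np.float64(146.1)), (217, array([ 35.7, -85.5]), np.float64(144.2))]
[-12.53112354 -55.72026496]
[ 35.57261326 -73.51633687]
```

Emit:
step_arm(
  delta_pos=[
    [0.21,0.044,0],
    [0,0,-0.8],
    [0,0,-0.8],
    [0,0,-0.8],
    [0,0,-0.8],
    [0,0,-0.8],
    [0,0,0],
    [0,0,0],
  ],
  turn=[0,0,0,0,0,0,0,0],
)

```text
time: 3.05
ee_pos: [0.5285, -0.3462, 0.123]
eef_rot: [0.829, 0.559, 0.0, -0.0]
ft_force: [0.1, 0.4, 0.9]
width: 0.0362
grip_force: 0.0
```

Emit:
step_arm(
  delta_pos=[
    [0,0,0],
    [0,0,0],
    [0,0,0],
    [0,0,0],
    [0,0,0],
  ],
  turn=[0,0,0,0,0],
  grip=1.0,
  newtons=20,
)

```text
time: 3.55
ee_pos: [0.5288, -0.3462, 0.1233]
eef_rot: [0.829, 0.559, 0.0, 0.001]
ft_force: [0.1, 0.7, 4.2]
width: 0.0175
grip_force: 20.0
```

```bash
python3 - <<'E'
from h import *
stat();c=ld('w1');print(w2b(fish(c,230,179,.112))*1000,w2b(fish(c,230,179,.117))*1000)
E
```

```text
t 3.5 tcp [ 528.8 -346.2  123.3] box [ 34.9 -74.4] yaw_closeline deg -22.05 w 17.5 gf 20.0 F [0.1 0.7 4.2] j [ 0.81  0.44 -0.39  1.55  0.18  1.18  0.  ]
[-59.71583683 -60.22057184] [-58.06096262 -59.08665199]
```

Emit:
step_arm(
  delta_pos=[
    [0.275,-0.112,0],
    [0.275,-0.112,0],
    [0.275,-0.112,0],
    [0.275,-0.112,0],
    [0.275,-0.112,0],
    [0,0,0],
    [0,0,0],
    [0,0,0],
  ],
  turn=[0,0,0,0,0,0,0,0],
)

```text
time: 4.35
ee_pos: [0.5614, -0.3595, 0.1228]
eef_rot: [0.829, 0.559, -0.001, -0.002]
ft_force: [-11.4, 5.6, 11.4]
width: 0.0173
grip_force: 20.0
```

```bash
python3 -c "
from h import *
stat()"
```

```text
t 4.3 tcp [ 561.4 -359.5  122.8] box [ 70.2 -74.5] yaw_closeline deg -22.06 w 17.3 gf 20.0 F [-11.4   5.6  11.4] j [ 0.77  0.52 -0.38  1.44  0.2   1.22 -0.01]
```

Emit:
step_arm(
  delta_pos=[
    [0,0,0],
    [0,0,0],
    [0,0,0.75],
    [0,0,0.75],
    [-0.74,0.4625,0],
    [-0.74,0.4625,0],
    [-0.74,0.4625,0],
    [-0.74,0.4625,0],
    [0,0,0],
    [0,0,0],
  ],
  turn=[0,0,0,0,0,0,0,0,0,0],
  grip=0.54,
)

```text
time: 5.35
ee_pos: [0.4892, -0.314, 0.1603]
eef_rot: [0.829, 0.559, 0.0, 0.0]
ft_force: [-0.1, 0.3, 0.5]
width: 0.0397
grip_force: 0.0
```

```bash
python3 -c "
from h import *
stat()
c=snap('wrist','w2');W=fishw(c);B=w2b(W)*1000;Z=W[...,2]*1000
m=(c['image'].max(-1)<80)&(Z>112)&(Z<160);m[240:]=0
n,l,st,_=cv2.connectedComponentsWithStats(m.astype(np.uint8))
for i in range(1,n):
    if st[i,4]>40: k=l==i;print(st[i],B[k].min(0),B[k].max(0))
"
```

```text
t 5.3 tcp [ 489.2 -314.   160.3] box [-13.8 -59.5] yaw_closeline deg -22.05 w 39.7 gf 0.0 F [-0.1  0.3  0.5] j [ 0.83  0.31 -0.41  1.65  0.13  1.21  0.01]
[312 214  29  26 619] [-22.76416754 -60.71779328] [ -4.73300613 -50.01087103]
```

Emit:
step_arm(
  delta_pos=[
    [0,0,-0.8],
    [0,0,-0.8],
    [0,0,0],
    [0,0,0],
  ],
  turn=[0,0,0,0],
)

```text
time: 5.8
ee_pos: [0.4893, -0.3138, 0.1202]
eef_rot: [0.829, 0.559, 0.0, -0.0]
ft_force: [0.4, 0.2, 0.3]
width: 0.0399
grip_force: 0.0
```

Emit:
step_arm(
  delta_pos=[
    [0,0,0],
    [0,0,0],
    [0,0,0],
    [0,0,0],
  ],
  turn=[0,0,0,0],
  grip=1.0,
  newtons=20,
)

```text
time: 6.2
ee_pos: [0.4888, -0.3138, 0.1205]
eef_rot: [0.829, 0.559, 0.0, 0.0]
ft_force: [0.1, -0.1, 1.1]
width: 0.0195
grip_force: 20.0
```

Emit:
step_arm(
  delta_pos=[
    [-0.127,-0.253,0],
    [-0.164,-0.23,0],
    [-0.198,-0.201,0],
    [-0.227,-0.168,0],
    [-0.251,-0.13,0],
    [-0.268,-0.089,0],
    [-0.279,-0.046,0],
    [-0.283,-0.002,0],
    [-0.279,0.042,0],
    [-0.269,0.085,0],
    [0,0,0],
    [0,0,0],
  ],
  turn=[0,0,0,0,0,0,0,0,0,0,0,0],
)

```text
time: 7.4
ee_pos: [0.4294, -0.3421, 0.1211]
eef_rot: [0.83, 0.558, -0.001, 0.002]
ft_force: [-1.0, -9.5, 1.5]
width: 0.0195
grip_force: 20.0
```

```bash
python3 -c "
from h import *
stat()"
```

```text
t 7.4 tcp [ 429.4 -342.1  121.1] box [ -58.6 -108. ] yaw_closeline deg -22.22 w 19.5 gf 20.0 F [-1.  -9.5  1.5] j [ 0.92  0.27 -0.39  1.78  0.12  1.11  0.11]
```

Emit:
step_arm(
  delta_pos=[
    [0,0,0],
    [0,0,0],
    [0,0,0.8],
    [0,0,0.8],
    [0.05,0.953,0],
    [0.05,0.953,0],
    [0.05,0.953,0],
    [0.05,0.953,0],
    [0.05,0.953,0],
    [0.05,0.953,0],
    [0.05,0.953,0],
    [0.05,0.953,0],
  ],
  turn=[0,0,0,0,0,0,0,0,0,0,0,0],
  grip=0.61,
)

```text
time: 8.6
ee_pos: [0.4401, -0.1466, 0.1601]
eef_rot: [0.829, 0.559, 0.0, -0.0]
ft_force: [0.3, 0.1, 0.5]
width: 0.0338
grip_force: 0.0
```

Emit:
step_arm(
  delta_pos=[
    [0.05,0.953,0],
    [0,0,0],
    [0,0,0],
  ],
  turn=[0,0,0],
)

```text
time: 8.9
ee_pos: [0.4414, -0.1238, 0.1601]
eef_rot: [0.829, 0.559, -0.0, 0.0]
ft_force: [-0.0, -1.5, 0.2]
width: 0.0339
grip_force: 0.0
```

```bash
python3 -c "
from h import *
stat()
c=snap('wrist','w3');W=fishw(c);B=w2b(W)*1000;Z=W[...,2]*1000
h=(Z>70)&(Z<95)&(B[...,0]<-95)&(B[...,0]>-160)&(B[...,1]>20)&(B[...,1]<160)
print(B[h].min(0),B[h].max(0),Z[h].max(),h.sum()); 
hh=h&(abs(B[...,1]-95)<30);print(B[hh].min(0),B[hh].max(0),hh.sum())
T=snap('top','t3');W=world(T);B=w2b(W)*1000;Z=W[...,2]*1000
m=(T['image'].max(-1)<80)&(Z>112)&(Z<160)&(abs(B[...,0])<95)&(B[...,1]>-170)&(B[...,1]<10)
n,l,st,_=cv2.connectedComponentsWithStats(m.astype(np.uint8))
for i in range(1,n):
    if st[i,4]>5: k=l==i;print(st[i],B[k].min(0),B[k].max(0))
"
```

```text
t 8.9 tcp [ 441.4 -123.8  160.1] box [-129.7   98.7] yaw_closeline deg -21.97 w 33.9 gf 0.0 F [-0.  -1.5  0.2] j [ 0.73  0.05 -0.57  1.94  0.03  1.16 -0.23]
[-134.07058711   39.51347588] [-95.23487053 149.38642136] 86.16195193091181 2173
[-133.96948391   65.22911647] [-124.65055946  124.93007681] 807
[447 175   5   6  16] [ 59.84187541 -80.60148951] [ 70.7533418  -70.91236341]
[447 217   6   6  27] [ -69.29966824 -110.21165315] [-55.75392873 -95.43826089]
```

View pics/w3.png

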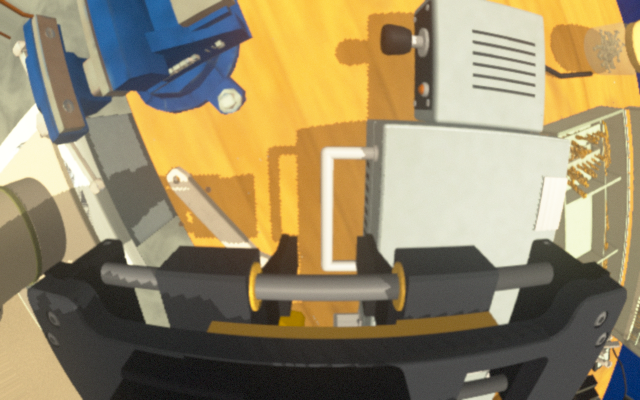

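The bar at px (328,150–265) lies midway between the finger pads, at box x = -129. The latch knob is open. I'll descend and grip.

Emit:
step_arm(
  delta_pos=[
    [0,0,-0.8],
    [0,0,-0.8],
    [0,0,-0.8],
    [0,0,-0.8],
    [0,0,-0.8],
    [0,0,0],
    [0,0,0],
  ],
  turn=[0,0,0,0,0,0,0],
)

```text
time: 9.7
ee_pos: [0.4414, -0.1245, 0.0603]
eef_rot: [0.829, 0.559, -0.0, -0.0]
ft_force: [0.4, 0.8, 0.7]
width: 0.0337
grip_force: 0.0
```

Emit:
step_arm(
  delta_pos=[
    [0,0,0],
    [0,0,0],
    [0,0,0],
    [0,0,0],
  ],
  turn=[0,0,0,0],
  grip=1.0,
  newtons=40,
)

```text
time: 10.1
ee_pos: [0.4414, -0.1241, 0.0604]
eef_rot: [0.829, 0.559, -0.0, 0.0]
ft_force: [-12.8, 6.0, 7.3]
width: 0.0093
grip_force: 7.8
```

```bash
python3 - <<'E'
from h import *
stat()
th=np.linspace(0,1.66,24);ph=th+.0997
x=-221.1*np.cos(ph);z=221.1*np.sin(ph);dx=np.diff(x);dz=np.diff(z)
rows=[[round(a*.9265/25,3),round(-a*.3762/25,3),round(b/25,3)] for a,b in zip(dx,dz)]
print(rows[:12]);print(rows[12:],x[-1]-x[0],z[-1]-z[0])
E
```

```text
t 10.1 tcp [ 441.4 -124.1   60.4] box [-129.6   98.5] yaw_closeline deg -22.05 w 9.3 gf 7.8 F [-12.8   6.    7.3] j [ 0.71  0.18 -0.56  2.04  0.12  0.95 -0.31]
[[np.float64(0.08), np.float64(-0.032), np.float64(0.632)], [np.float64(0.122), np.float64(-0.05), np.float64(0.624)], [np.float64(0.163), np.float64(-0.066), np.float64(0.613)], [np.float64(0.204), np.float64(-0.083), np.float64(0.599)], [np.float64(0.244), np.float64(-0.099), np.float64(0.582)], [np.float64(0.282), np.float64(-0.114), np.float64(0.561)], [np.float64(0.318), np.float64(-0.129), np.float64(0.538)], [np.float64(0.354), np.float64(-0.144), np.float64(0.511)], [np.float64(0.387), np.float64(-0.157), np.float64(0.483)], [np.float64(0.418), np.float64(-0.17), np.float64(0.451)], [np.float64(0.447), np.float64(-0.182), np.float64(0.418)], [np.float64(0.474), np.float64(-0.192), np.float64(0.382)]]
[[np.float64(0.498), np.float64(-0.202), np.float64(0.344)], [np.float64(0.52), np.float64(-0.211), np.float64(0.304)], [np.float64(0.539), np.float64(-0.219), np.float64(0.263)], [np.float64(0.555), np.float64(-0.225), np.float64(0.22)], [np.float64(0.568), np.float64(-0.231), np.float64(0.177)], [np.float64(0.579), np.float64(-0.235), np.float64(0.132)], [np.float64(0.586), np.float64(-0.238), np.float64(0.086)], [np.float64(0.59), np.float64(-0.24), np.float64(0.041)], [np.float64(0.591), np.float64(-0.24), np.float64(-0.005)], [np.float64(0.589), np.float64(-0.239), np.float64(-0.051)], [np.float64(0.584), np.float64(-0.237), np.float64(-0.097)]] 261.52067390667116 195.15961608169158
```

Emit:
step_arm(
  delta_pos=[
    [0,0,0],
    [0.08,-0.032,0.632],
    [0.122,-0.05,0.624],
    [0.163,-0.066,0.613],
    [0.204,-0.083,0.599],
    [0.244,-0.099,0.582],
    [0.282,-0.114,0.561],
    [0.318,-0.129,0.538],
    [0.354,-0.144,0.511],
    [0,0,0],
  ],
  turn=[0,0,0,0,0,0,0,0,0,0],
)

```text
time: 11.1
ee_pos: [0.484, -0.1414, 0.1775]
eef_rot: [0.829, 0.559, -0.002, -0.002]
ft_force: [-15.1, 5.3, 14.5]
width: 0.0085
grip_force: 40.0
```

```bash
cat >> h.py <<'E'
def lid():
    "lid angle from where TCP's grasp point is (if holding the bar)"
    s=read_state();b=w2b(s['ee_pos'])[0]*1000;z=s['ee_pos'][2]*1000+19;print('x,z rel hinge',b-90,z-57,'r',np.hypot(b-90,z-57),'angle',np.arctan2(z-57,90-b)-.0997)
E
python3 -c "
from h import *
stat();lid()"
```

```text
t 11.1 tcp [ 484.  -141.4  177.5] box [-83.6  98.5] yaw_closeline deg -22.04 w 8.5 gf 40.0 F [-15.1   5.3  14.5] j [ 0.72  0.14 -0.56  1.81  0.08  1.22 -0.25]
x,z rel hinge -173.6045733701712 139.47217856966878 r 222.6904499299616 angle 0.5771046011694478
```

Emit:
step_arm(
  delta_pos=[
    [0.387,-0.157,0.483],
    [0.418,-0.17,0.451],
    [0.447,-0.182,0.418],
    [0.474,-0.192,0.382],
    [0.498,-0.202,0.344],
    [0.52,-0.211,0.304],
    [0.539,-0.219,0.263],
    [0,0,0],
  ],
  turn=[0,0,0,0,0,0,0,0],
)

```text
time: 11.9
ee_pos: [0.569, -0.1759, 0.2452]
eef_rot: [0.829, 0.559, 0.001, 0.001]
ft_force: [-4.1, -0.7, 14.9]
width: 0.0084
grip_force: 40.0
```

Emit:
step_arm(
  delta_pos=[
    [0.555,-0.225,0.22],
    [0.568,-0.231,0.177],
    [0.579,-0.235,0.132],
    [0.586,-0.238,0.086],
    [0.59,-0.24,0.041],
    [0.591,-0.24,-0.005],
    [0.589,-0.239,-0.051],
    [0.584,-0.237,-0.097],
    [0,0,0],
    [0,0,0],
  ],
  turn=[0,0,0,0,0,0,0,0,0,0],
)

```text
time: 12.9
ee_pos: [0.6844, -0.223, 0.2551]
eef_rot: [0.829, 0.559, 0.0, 0.001]
ft_force: [3.8, -1.6, -1.2]
width: 0.0087
grip_force: 40.0
```

```bash
python3 -c "
from h import *
stat();lid();snap('side','s4')"
```

```text
t 12.9 tcp [ 684.4 -223.   255.1] box [132.7  98.3] yaw_closeline deg -22.07 w 8.7 gf 40.0 F [ 3.8 -1.6 -1.2] j [ 0.54  0.58 -0.5   1.09  0.27  1.53 -0.28]
x,z rel hinge 42.72915666409153 217.10306357262687 r 221.2679846743413 angle 1.6654275956076219
```

View pics/s4.png

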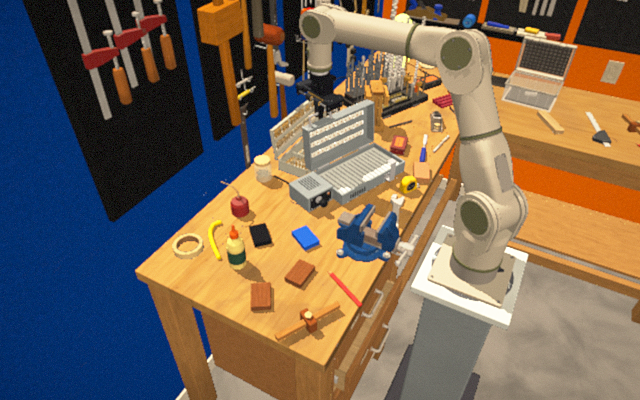

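The side view shows the lid fully open at about 1.67 rad, held by the gripper, with both blocks still at (300,272) and (261,295). I'll release it and go above the nearer block.

Emit:
step_arm(
  delta_pos=[
    [0,0,0],
    [0,0,0],
    [0,0,0],
    [0,0,0.75],
    [0,0,0.75],
    [0,0,0.75],
    [0,0,0.75],
  ],
  turn=[0,0,0,0,0,0,0],
  grip=0.5,
)

```text
time: 13.65
ee_pos: [0.6833, -0.2221, 0.3311]
eef_rot: [0.829, 0.559, -0.0, -0.0]
ft_force: [0.8, -0.3, -0.4]
width: 0.043
grip_force: 0.0
```

Emit:
step_arm(
  delta_pos=[
    [-0.38,0.934,0],
    [-0.38,0.934,0],
    [-0.38,0.934,0],
    [-0.38,0.934,0],
    [-0.38,0.934,0],
    [-0.38,0.934,0],
    [-0.38,0.934,0],
    [-0.38,0.934,0],
    [-0.38,0.934,0],
    [-0.38,0.934,0],
    [-0.38,0.934,0],
  ],
  turn=[0.137,0.137,0.137,0.137,0.137,0.137,0.137,0.137,0.137,0.137,0.137],
  grip=0.0,
)

```text
time: 14.75
ee_pos: [0.5784, 0.036, 0.3303]
eef_rot: [0.775, 0.632, -0.0, 0.0]
ft_force: [1.2, -0.2, 0.1]
width: 0.0871
grip_force: 0.0
```

Emit:
step_arm(
  delta_pos=[
    [-0.38,0.934,0],
    [-0.38,0.934,0],
    [-0.38,0.934,0],
    [-0.38,0.934,0],
    [-0.38,0.934,0],
    [-0.38,0.934,0],
    [-0.38,0.934,0],
    [-0.38,0.934,0],
    [-0.38,0.934,0],
    [-0.38,0.934,0],
    [-0.38,0.934,0],
    [0,0,0],
  ],
  turn=[0.137,0.137,0.137,0.137,0.137,0.137,0.137,0.137,0.137,0.137,0.137,0],
)

```text
time: 15.95
ee_pos: [0.4718, 0.2957, 0.3304]
eef_rot: [0.713, 0.701, 0.0, -0.001]
ft_force: [0.3, 0.1, -0.1]
width: 0.0872
grip_force: 0.0
```

Emit:
step_arm(
  delta_pos=[
    [0,0,-0.8],
    [0,0,-0.8],
    [0,0,-0.8],
    [0,0,-0.8],
    [0,0,-0.8],
    [0,0,0],
    [0,0,0],
  ],
  turn=[0,0,0,0,0,0,0],
)

```text
time: 16.65
ee_pos: [0.4747, 0.2913, 0.2307]
eef_rot: [0.715, 0.699, -0.0, -0.0]
ft_force: [-0.1, 0.3, 0.2]
width: 0.0867
grip_force: 0.0
```

```bash
cat >> h.py <<'E'
def blocks(f):
    "brown blocks in the top picture and in the wrist picture"
    for n in('top','wrist'):
        c=snap(n,n+f);W=world(c) if n=='top' else fishw(c)
        h=cv2.cvtColor(c['image'],cv2.COLOR_RGB2HSV)
        m=((h[...,0]<14)|(h[...,0]>172))&(h[...,1]>100)&(h[...,2]<190)&(W[...,2]>.014)&(W[...,2]<.08)&(W[...,0]>.2)&(W[...,0]<.8)&(W[...,1]<.6)&(W[...,1]>-.45)
        m=cv2.morphologyEx(m.astype(np.uint8),cv2.MORPH_OPEN,np.ones((3,3)))
        k,l,st,_=cv2.connectedComponentsWithStats(m)
        for i in range(1,k):
            if st[i,4]<150: continue
            p=W[l==i];r=cv2.minAreaRect((p[:,:2]*1000).astype(np.float32))
            a=r[2] if r[1][0]<r[1][1] else r[2]-90
            print(n,st[i],'c',np.round(r[0],1),'size',np.round(sorted(r[1]),1),'short side deg',round(a,1),'z',np.median(p[:,2]).round(3),'box',(w2b(np.array(r[0])/1000)*1000).round(1))
E
python3 -c "
from h import *
stat();blocks('5')
c=ld('top5');W=world(c);m=(W[...,2]>.05)&(W[...,2]<.2)&(W[...,1]>.2)&(W[...,1]<.6)&(W[...,0]>.5)&(W[...,0]<.75)
print('bottle',W[m].min(0),W[m].max(0))"
```

```text
t 16.6 tcp [474.7 291.3 230.7] box [-255.   495.9] yaw_closeline deg -1.33 w 86.7 gf 0.0 F [-0.1  0.3  0.2] j [ 0.07  0.28 -0.84  1.6   0.21  1.36 -0.81]
top [189 220  21  21 274] c [523.7 437.5] size [58.1 58.8] short side deg 33.2 z 0.022 box [-264.6  649.8]
wrist [445 199  51  46 948] c [678.9 210.3] size [56.9 77.7] short side deg 45.6 z 0.02 box [-35.4 497.6]
bottle [0.66457393 0.30652455 0.05128986] [0.70038866 0.35136083 0.17515505]
```

View pics/wrist5.png

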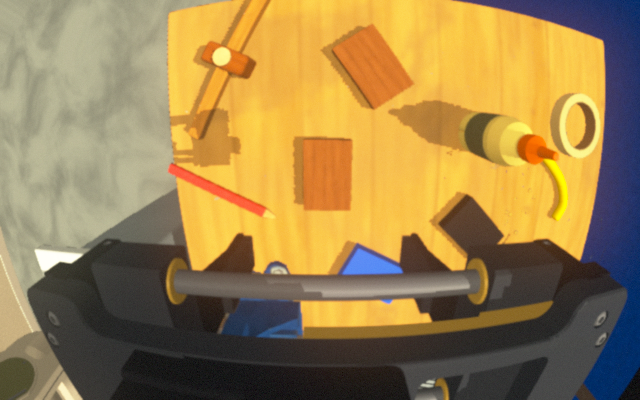

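The wrist view shows the brown blocks at (327,173) and (372,66), with the black block at (470,225) and the blue one at (370,260). I'll fix the colour mask.

```bash
python3 - <<'E'
from h import *
c=ld('wrist5');h=cv2.cvtColor(c['image'],cv2.COLOR_RGB2HSV)
for v,u in((173,327),(150,320),(66,372),(100,260),(225,470)): print(h[v,u],fishw(c)[v,u].round(3))
E
sed -i 's/h\[...,0\]<14)/h[...,0]<12)/; s/>100)&(h\[...,2\]<190)/>110)\&(h[...,2]>60)\&(h[...,2]<220)/; s/W\[...,2\]>.014/W[...,2]>.008/' h.py
python3 - <<'E'
import h as H
from h import *
H.snap=lambda n,f: ld(f)
blocks('5')
E
```

```text
[ 13 202 224] [0.476 0.294 0.021]
[ 13 205 220] [0.468 0.322 0.019]
[ 13 204 215] [0.532 0.424 0.02 ]
[ 20 182 248] [0.393 0.387 0.001]
[ 14 117  87] [0.674 0.218 0.021]
```

```bash
sed -i 's/h\[...,0\]<12)/h[...,0]<17)/; s/>110)&(h\[...,2\]>60)&(h\[...,2\]<220)/>140)\&(h[...,2]>60)\&(h[...,2]<240)/; s/W\[...,2\]>.008/W[...,2]>.012/' h.py
python3 - <<'E'
import h as H
from h import *
H.snap=lambda n,f: ld(f)
blocks('5')
E
```

```text
top [189 220  21  21 286] c [525.1 439.4] size [56.5 62.7] short side deg -56.0 z 0.021 box [-264.1  652.1]
top [196 270  39  24 305] c [338.2 399.4] size [ 57.3 117.9] short side deg -28.6 z 0.035 box [-422.1  544.7]
wrist [ 332   25   81   84 3572] c [533.4 424.7] size [60.6 90.5] short side deg 33.5 z 0.02 box [-250.8  641.6]
wrist [202  41  19  23 235] c [343.4 448.9] size [17.5 26. ] short side deg -28.0 z 0.044 box [-435.9  592.5]
wrist [219  47  35  31 600] c [374.  433.9] size [31.9 37.2] short side deg -37.8 z 0.043 box [-402.   590.1]
wrist [192 105  25  35 417] c [321.7 368.1] size [19.1 47.4] short side deg -28.1 z 0.03 box [-425.6  509.5]
wrist [ 302  140   50   71 3356] c [475.4 289.7] size [60.6 89.4] short side deg -1.2 z 0.02 box [-253.8  494.7]
```

Emit:
step_arm(
  delta_pos=[
    [0,-0.06,-0.9],
    [0,0,-0.9],
    [0,0,-0.9],
    [0,0,-0.9],
    [0,0,-0.9],
    [0,0,-0.9],
    [0,0,-0.9],
    [0,0,-0.9],
    [0,0,-0.9],
    [0,0,-0.9],
    [0,0,0],
    [0,0,0],
  ],
  turn=[0,0,0,0,0,0,0,0,0,0,0,0],
)

```text
time: 17.95
ee_pos: [0.4752, 0.2902, 0.0063]
eef_rot: [0.715, 0.699, 0.0, 0.0]
ft_force: [0.6, -0.3, 0.6]
width: 0.0873
grip_force: 0.0
```

Emit:
step_arm(
  delta_pos=[
    [0,0,0],
    [0,0,0],
    [0,0,0],
    [0,0,0],
    [0,0,0],
  ],
  turn=[0,0,0,0,0],
  grip=1.0,
  newtons=30,
)

```text
time: 18.45
ee_pos: [0.475, 0.2898, 0.0056]
eef_rot: [0.715, 0.699, 0.0, 0.0]
ft_force: [-0.7, -0.5, 3.6]
width: 0.0596
grip_force: 30.0
```

Emit:
step_arm(
  delta_pos=[
    [0,0,0.8],
    [0,0,0.9],
    [0,0,0.9],
    [0,0,0.9],
    [0,0,0.9],
    [0,0,0.9],
    [0,0,0.9],
    [0,0,0.9],
    [0,0,0.9],
    [0,0,0],
  ],
  turn=[0,0,0,0,0,0,0,0,0,0],
)

```text
time: 19.45
ee_pos: [0.4756, 0.2908, 0.2081]
eef_rot: [0.715, 0.699, 0.002, 0.001]
ft_force: [-0.3, 0.8, -0.6]
width: 0.0598
grip_force: 30.0
```

```bash
python3 -c "
from h import *
stat()
print(b2w(0,-.06),b2w(0,.06))"
```

```text
t 19.4 tcp [475.6 290.8 208.1] box [-253.9  495.8] yaw_closeline deg -1.32 w 59.8 gf 30.0 F [-0.3  0.8 -0.6] j [ 0.07  0.29 -0.84  1.63  0.22  1.31 -0.82]
[ 0.50182654 -0.31969172] [ 0.54697346 -0.20850828]
```

Emit:
step_arm(
  delta_pos=[
    [0,0,0.8],
    [0,0,0.8],
    [0.04,-0.939,0],
    [0.04,-0.939,0],
    [0.04,-0.939,0],
    [0.04,-0.939,0],
    [0.04,-0.939,0],
    [0.04,-0.939,0],
    [0.04,-0.939,0],
    [0.04,-0.939,0],
    [0.04,-0.939,0],
  ],
  turn=[0,0,0.387,0.387,0.387,0.387,0.387,0.387,0.387,0.387,0.387],
)

```text
time: 20.55
ee_pos: [0.4833, 0.0773, 0.2444]
eef_rot: [0.554, 0.833, -0.0, -0.0]
ft_force: [0.1, 0.2, -0.2]
width: 0.0594
grip_force: 30.0
```

Emit:
step_arm(
  delta_pos=[
    [0.04,-0.939,0],
    [0.04,-0.939,0],
    [0.04,-0.939,0],
    [0.04,-0.939,0],
    [0.04,-0.939,0],
    [0.04,-0.939,0],
    [0.04,-0.939,0],
    [0.04,-0.939,0],
    [0.04,-0.939,0],
    [0.04,-0.939,0],
  ],
  turn=[0.387,0.387,0.387,0.387,0.387,0.387,0.387,0.387,0.387,0.387],
)

```text
time: 21.55
ee_pos: [0.4932, -0.1572, 0.2442]
eef_rot: [0.347, 0.938, -0.0, -0.001]
ft_force: [0.5, -0.2, -1.0]
width: 0.0601
grip_force: 30.0
```

Emit:
step_arm(
  delta_pos=[
    [0.04,-0.939,0],
    [0.04,-0.939,0],
    [0.04,-0.939,0],
    [0.04,-0.939,0],
    [0.04,-0.939,0],
    [0.04,-0.939,0],
    [0.04,-0.939,0],
    [0,0,0],
    [0,0,0],
    [0,0,0],
  ],
  turn=[0.387,0.387,0.387,0.387,0.387,0.387,0.387,0,0,0],
)

```text
time: 22.55
ee_pos: [0.5009, -0.3194, 0.2448]
eef_rot: [0.192, 0.981, 0.0, -0.0]
ft_force: [-0.3, 0.3, -1.1]
width: 0.0597
grip_force: 30.0
```

```bash
python3 -c "
from h import *
stat();blocks('6')"
```

```text
t 22.6 tcp [ 500.9 -319.4  244.8] box [ -1.  -60.1] yaw_closeline deg 67.9 w 59.7 gf 30.0 F [-0.3  0.3 -1.1] j [ 0.88  0.29 -0.48  1.49  0.13  1.39  1.58]
top [189 212  31  30 516] c [533.6 425.1] size [62.9 90. ] short side deg 34.9 z 0.022 box [-250.8  642. ]
top [196 270  39  24 308] c [338.2 399.1] size [ 57.1 117.7] short side deg -28.4 z 0.036 box [-422.   544.4]
wrist [225  20  15  21 170] c [ 283.8 -357.9] size [13.6 33.2] short side deg -83.8 z 0.028 box [-187.6 -177.5]
wrist [213  47  46  48 254] c [ 334.7 -376.6] size [ 3.4 81.8] short side deg 21.1 z 0.021 box [-133.5 -175.6]
wrist [594 228  27  19 344] c [792.9 130.9] size [13.4 48.2] short side deg 1.0 z 0.039 box [100.2 467. ]
```

Emit:
step_arm(
  delta_pos=[
    [0,0,-0.9],
    [0,0,-0.9],
    [0,0,-0.9],
    [0,0,-0.9],
    [0,0,-0.9],
    [0,0,-0.9],
    [0,0,-0.9],
    [0,0,-0.9],
    [0,0,-0.5],
    [0,0,-0.35],
    [0,0,0],
    [0,0,0],
  ],
  turn=[0,0,0,0,0,0,0,0,0,0,0,0],
)

```text
time: 23.85
ee_pos: [0.5013, -0.3207, 0.0449]
eef_rot: [0.192, 0.981, -0.0, 0.001]
ft_force: [0.1, -0.3, -0.1]
width: 0.0595
grip_force: 30.0
```

```bash
python3 -c "
from h import *
stat()"
```

```text
t 23.9 tcp [ 501.3 -320.7   44.9] box [ -0.1 -61.2] yaw_closeline deg 67.86 w 59.5 gf 30.0 F [ 0.1 -0.3 -0.1] j [ 0.85  0.47 -0.45  1.71  0.23  1.02  1.51]
```

Emit:
step_arm(
  delta_pos=[
    [0,0,-0.12],
    [0,0,0],
  ],
  turn=[0,0],
)

```text
time: 24.05
ee_pos: [0.5009, -0.3208, 0.0414]
eef_rot: [0.192, 0.981, -0.0, 0.0]
ft_force: [1.8, -0.5, -1.0]
width: 0.06
grip_force: 30.0
```

Emit:
step_arm(
  delta_pos=[
    [0,0,0],
    [0,0,0],
    [0,0,0.6],
    [0,0,0.9],
    [0,0,0.9],
    [0,0,0.9],
    [0,0,0.9],
    [0,0,0.9],
    [0,0,0.9],
    [0,0,0.9],
    [0,0,0.9],
  ],
  turn=[0,0,0,0,0,0,0,0,0,0,0],
  grip=0.0,
)

```text
time: 25.15
ee_pos: [0.5008, -0.3204, 0.2385]
eef_rot: [0.192, 0.981, -0.0, 0.001]
ft_force: [0.6, -1.1, -0.2]
width: 0.0871
grip_force: 0.0
```

Emit:
step_arm(
  delta_pos=[
    [0.041,0.932,0],
    [0.041,0.932,0],
    [0.041,0.932,0],
    [0.041,0.932,0],
    [0.041,0.932,0],
    [0.041,0.932,0],
    [0.041,0.932,0],
    [0.041,0.932,0],
    [0.041,0.932,0],
    [0.041,0.932,0],
    [0.041,0.932,0],
  ],
  turn=[-0.156,-0.156,-0.156,-0.156,-0.156,-0.156,-0.156,-0.156,-0.156,-0.156,-0.156],
)

```text
time: 26.25
ee_pos: [0.512, -0.0631, 0.2374]
eef_rot: [0.292, 0.956, -0.0, 0.001]
ft_force: [0.1, -0.3, -0.1]
width: 0.0869
grip_force: 0.0
```

Emit:
step_arm(
  delta_pos=[
    [0.041,0.932,0],
    [0.041,0.932,0],
    [0.041,0.932,0],
    [0.041,0.932,0],
    [0.041,0.932,0],
    [0.041,0.932,0],
    [0.041,0.932,0],
    [0.041,0.932,0],
    [0.041,0.932,0],
    [0.041,0.932,0],
    [0.041,0.932,0],
  ],
  turn=[-0.156,-0.156,-0.156,-0.156,-0.156,-0.156,-0.156,-0.156,-0.156,-0.156,-0.156],
)

```text
time: 27.35
ee_pos: [0.5232, 0.193, 0.2374]
eef_rot: [0.389, 0.921, 0.0, 0.001]
ft_force: [0.1, 0.2, -0.3]
width: 0.0872
grip_force: 0.0
```

Emit:
step_arm(
  delta_pos=[
    [0.041,0.932,0],
    [0.041,0.932,0],
    [0.041,0.932,0],
    [0.041,0.932,0],
    [0.041,0.932,0],
    [0.041,0.932,0],
    [0.041,0.932,0],
    [0.041,0.932,0],
    [0.041,0.932,0],
    [0.041,0.932,0],
    [0,0,0],
    [0,0,0],
  ],
  turn=[-0.156,-0.156,-0.156,-0.156,-0.156,-0.156,-0.156,-0.156,-0.156,-0.156,0,0],
)

```text
time: 28.55
ee_pos: [0.5333, 0.4251, 0.2368]
eef_rot: [0.473, 0.881, 0.0, 0.0]
ft_force: [0.0, 0.5, 0.4]
width: 0.0868
grip_force: 0.0
```

```bash
python3 -c "
from h import *
stat();blocks('7')"
```

```text
t 28.6 tcp [533.3 425.1 236.8] box [-251.  642.] yaw_closeline deg 33.6 w 86.8 gf 0.0 F [0.  0.5 0.4] j [-0.25  0.56 -0.76  1.24  0.38  1.49 -0.38]
top [423 191  21  28 429] c [ 497.  -317.1] size [54.2 83.8] short side deg 67.7 z 0.055 box [ -5.5 -59.4]
top [196 270  39  23 298] c [337.1 399.5] size [ 57.3 117.2] short side deg -30.0 z 0.035 box [-423.2  544.3]
wrist [227  44  58  35 771] c [389.  491.4] size [18.6 77.6] short side deg -29.6 z 0.031 box [-409.7  649.1]
wrist [195  66  42  48 944] c [360.4 438.9] size [34.4 59.7] short side deg 52.9 z 0.043 box [-416.4  589.7]
wrist [ 303  137   49   70 3280] c [533.7 425.5] size [59.2 89.2] short side deg 33.5 z 0.02 box [-250.8  642.5]
```

Emit:
step_arm(
  delta_pos=[
    [0,0,-0.9],
    [0,0,-0.9],
    [0,0,-0.9],
    [0,0,-0.9],
    [0,0,-0.9],
    [0,0,-0.9],
    [0,0,-0.9],
    [0,0,-0.9],
    [0,0,-0.9],
    [0,0,-0.9],
    [0,0,-0.27],
    [0,0,0],
  ],
  turn=[0,0,0,0,0,0,0,0,0,0,0,0],
)

```text
time: 29.85
ee_pos: [0.5337, 0.4238, 0.0039]
eef_rot: [0.473, 0.881, -0.001, -0.0]
ft_force: [0.5, 0.0, 0.9]
width: 0.087
grip_force: 0.0
```

Emit:
step_arm(
  delta_pos=[
    [0,0,0],
    [0,0,0],
    [0,0,0],
    [0,0,0],
    [0,0,0],
  ],
  turn=[0,0,0,0,0],
  grip=1.0,
  newtons=30,
)

```text
time: 30.35
ee_pos: [0.5337, 0.4252, 0.0048]
eef_rot: [0.473, 0.881, 0.0, 0.0]
ft_force: [-0.9, -1.3, 3.4]
width: 0.0597
grip_force: 30.0
```

Emit:
step_arm(
  delta_pos=[
    [0,0,0.8],
    [0,0,0.9],
    [0,0,0.9],
    [0,0,0.9],
    [0,0,0.9],
    [0,0,0.9],
    [0,0,0.9],
    [0,0,0.9],
    [0,0,0.9],
    [0,0,0.9],
    [0,0,0.5],
    [0,0,0],
  ],
  turn=[0,0,0,0,0,0,0,0,0,0,0,0],
)

```text
time: 31.55
ee_pos: [0.5337, 0.4257, 0.242]
eef_rot: [0.473, 0.881, 0.002, 0.001]
ft_force: [-0.6, 0.7, 0.3]
width: 0.0594
grip_force: 30.0
```

```bash
python3 -c "
from h import *
stat()"
```

```text
t 31.6 tcp [533.7 425.7 242. ] box [-250.9  642.7] yaw_closeline deg 33.55 w 59.4 gf 30.0 F [-0.6  0.7  0.3] j [-0.25  0.56 -0.76  1.23  0.38  1.49 -0.38]
```

Emit:
step_arm(
  delta_pos=[
    [0.013,-0.937,0],
    [0.013,-0.937,0],
    [0.013,-0.937,0],
    [0.013,-0.937,0],
    [0.013,-0.937,0],
    [0.013,-0.937,0],
    [0.013,-0.937,0],
    [0.013,-0.937,0],
    [0.013,-0.937,0],
  ],
  turn=[0.185,0.185,0.185,0.185,0.185,0.185,0.185,0.185,0.185],
)

```text
time: 32.45
ee_pos: [0.5359, 0.2129, 0.2382]
eef_rot: [0.382, 0.924, -0.001, -0.001]
ft_force: [0.9, -0.4, -1.7]
width: 0.0596
grip_force: 30.0
```

Emit:
step_arm(
  delta_pos=[
    [0.013,-0.937,0],
    [0.013,-0.937,0],
    [0.013,-0.937,0],
    [0.013,-0.937,0],
    [0.013,-0.937,0],
    [0.013,-0.937,0],
    [0.013,-0.937,0],
    [0.013,-0.937,0],
    [0.013,-0.937,0],
  ],
  turn=[0.185,0.185,0.185,0.185,0.185,0.185,0.185,0.185,0.185],
)

```text
time: 33.35
ee_pos: [0.5387, 0.0023, 0.2383]
eef_rot: [0.288, 0.958, -0.0, -0.001]
ft_force: [0.1, -0.4, -0.8]
width: 0.0598
grip_force: 30.0
```

Emit:
step_arm(
  delta_pos=[
    [0.013,-0.937,0],
    [0.013,-0.937,0],
    [0.013,-0.937,0],
    [0.013,-0.937,0],
    [0.013,-0.937,0],
    [0.013,-0.937,0],
    [0.013,-0.937,0],
    [0.013,-0.937,0],
    [0.013,-0.937,0],
    [0,0,0],
    [0,0,0],
  ],
  turn=[0.185,0.185,0.185,0.185,0.185,0.185,0.185,0.185,0.185,0,0],
)

```text
time: 34.45
ee_pos: [0.5418, -0.2074, 0.2383]
eef_rot: [0.192, 0.981, 0.0, -0.001]
ft_force: [-0.1, -0.1, -0.3]
width: 0.0596
grip_force: 30.0
```

```bash
python3 -c "
from h import *
stat()"
```

```text
t 34.5 tcp [ 541.8 -207.4  238.3] box [-5.2 59.1] yaw_closeline deg 67.82 w 59.6 gf 30.0 F [-0.1 -0.1 -0.3] j [ 0.8   0.29 -0.63  1.53  0.17  1.38  1.35]
```

Emit:
step_arm(
  delta_pos=[
    [0,0,-0.9],
    [0,0,-0.9],
    [0,0,-0.9],
    [0,0,-0.9],
    [0,0,-0.9],
    [0,0,-0.9],
    [0,0,-0.9],
    [0,0,-0.9],
    [0,0,-0.4],
    [0,0,-0.28],
    [0,0,0],
    [0,0,0],
  ],
  turn=[0,0,0,0,0,0,0,0,0,0,0,0],
)

```text
time: 35.65
ee_pos: [0.5429, -0.2073, 0.0432]
eef_rot: [0.192, 0.981, -0.0, 0.001]
ft_force: [0.3, -0.3, 0.2]
width: 0.0598
grip_force: 30.0
```

Emit:
step_arm(
  delta_pos=[
    [0,0,0],
    [0,0,0],
    [0,0,0.6],
    [0,0,0.9],
    [0,0,0.9],
    [0,0,0.9],
    [0,0,0.9],
    [0,0,0.9],
    [0,0,0.9],
    [0,0,0.9],
    [0,0,0.9],
  ],
  turn=[0,0,0,0,0,0,0,0,0,0,0],
  grip=0.0,
)

```text
time: 36.75
ee_pos: [0.5423, -0.2072, 0.2398]
eef_rot: [0.192, 0.981, -0.0, 0.001]
ft_force: [1.2, -0.2, 0.1]
width: 0.0867
grip_force: 0.0
```

Emit:
step_arm(
  delta_pos=[
    [-0.7,0.3,0.9],
    [-0.7,0.3,0.9],
    [-0.7,0.3,0.9],
    [-0.7,0.3,0.9],
    [0,0,0],
  ],
  turn=[0,0,0,0,0],
)

```text
time: 37.25
ee_pos: [0.4722, -0.1765, 0.3321]
eef_rot: [0.191, 0.982, -0.001, 0.003]
ft_force: [1.0, 0.1, 1.2]
width: 0.0874
grip_force: 0.0
```

```bash
python3 -c "
from h import *
stat();blocks('8')
c=snap('side','s8')
W=world(c);B=w2b(W)*1000;Z=W[...,2]*1000
m=(Z>80)&(Z<290)&(B[...,0]>60)&(B[...,0]<150)&(abs(B[...,1])<160);
for a,b in((80,110),(150,180),(210,240)):
  k=m&(Z>a)&(Z<b);print(a,np.median(B[k],axis=0),Z[k].mean(),k.sum())
k=(Z>245)&(Z<300)&(B[...,0]>60)&(B[...,0]<170)&(B[...,1]>40)&(B[...,1]<150)
print('bar',B[k].mean(0),Z[k].mean(),Z[k].max(),k.sum())
c['image'][k]=[255,0,255];cv2.imwrite('pics/c8.png',cv2.resize(c['image'][80:230,250:450,::-1],None,fx=4,fy=4))
"
```

```text
t 37.2 tcp [ 472.2 -176.5  332.1] box [-81.3  61.5] yaw_closeline deg 67.93 w 87.4 gf 0.0 F [1.  0.1 1.2] j [ 0.88  0.06 -0.64  1.56  0.04  1.52  1.43]
top [387 197  18  14 192] c [ 518.7 -197.1] size [38.  53.7] short side deg -22.7 z 0.055 box [-30.5  60. ]
top [196 270  39  24 302] c [338. 399.] size [ 57.  116.9] short side deg -28.6 z 0.035 box [-422.2  544.2]
wrist [568   0  37  24 399] c [363.3 423.8] size [ 51.9 104.9] short side deg -3.8 z 0.032 box [-408.1  576.8]
wrist [175  90  24  47 210] c [ 310.9 -354.9] size [37.7 77. ] short side deg 66.5 z 0.022 box [-163.7 -164.5]
wrist [ 307  185   39   56 1991] c [ 541.8 -207. ] size [56.1 87.4] short side deg 67.8 z 0.054 box [-5.3 59.5]
wrist [ 228  188   40   54 1760] c [ 499.7 -319.4] size [58.4 87.2] short side deg 67.4 z 0.054 box [ -2.1 -60.5]
80 [131.75556211   4.17156711] 96.25027951860123 337
150 [139.78400865  12.46516469] 163.56295953488387 373
210 [126.69908896  54.66523717] 236.67677302424823 272
bar [129.8591022   99.77207626] 272.59869804156307 286.31531326940996 102
```

View pics/c8.png

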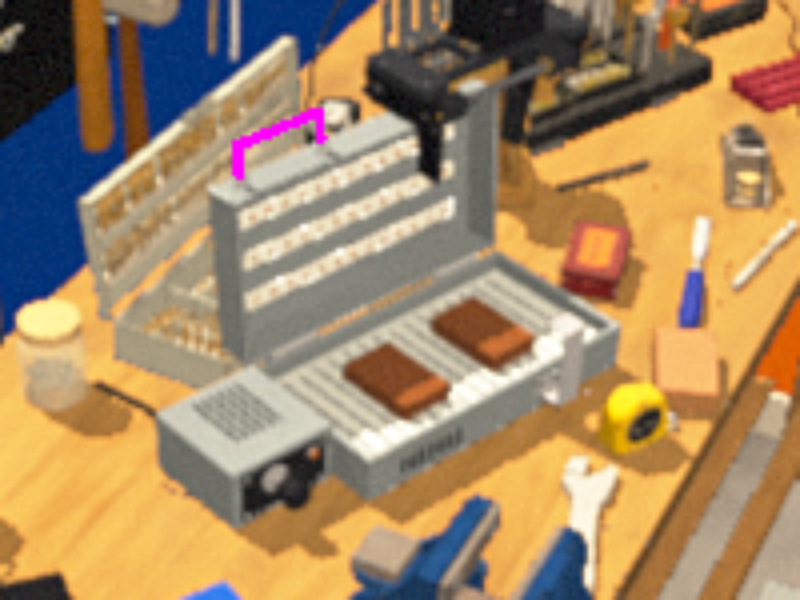

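The crop shows both blocks lying flat on the bed and the lid standing open, with the bar (magenta) at its top. I'll go back to the bar.

Emit:
step_arm(
  delta_pos=[
    [0.563,-0.125,0],
    [0.563,-0.125,0],
    [0.563,-0.125,0],
    [0.563,-0.125,0],
    [0.563,-0.125,0],
    [0.563,-0.125,0],
    [0.563,-0.125,0],
    [0.563,-0.125,0],
  ],
  turn=[-0.873,-0.873,-0.873,-0.873,-0.873,-0.873,-0.873,-0.873],
  grip=0.5,
)

```text
time: 38.2
ee_pos: [0.5856, -0.2026, 0.3256]
eef_rot: [0.576, 0.817, -0.0, -0.001]
ft_force: [0.5, -1.5, 0.2]
width: 0.0444
grip_force: 0.0
```

Emit:
step_arm(
  delta_pos=[
    [0.563,-0.125,0],
    [0.563,-0.125,0],
    [0.563,-0.125,0],
    [0.563,-0.125,0],
    [0.563,-0.125,0],
    [0.563,-0.125,0],
    [0.563,-0.125,0],
    [0,0,0],
    [0,0,0],
    [0,0,0],
  ],
  turn=[-0.873,-0.873,-0.873,-0.873,-0.873,-0.873,-0.873,0,0,0],
)

```text
time: 39.2
ee_pos: [0.683, -0.2242, 0.3269]
eef_rot: [0.829, 0.559, -0.0, -0.0]
ft_force: [0.0, -0.6, -0.7]
width: 0.0435
grip_force: 0.0
```

```bash
python3 -c "
from h import *
stat()
c=snap('wrist','w9');W=fishw(c);B=w2b(W)*1000;Z=W[...,2]*1000
k=(Z>255)&(Z<290)&(B[...,0]>90)&(B[...,0]<170)&(B[...,1]>70)&(B[...,1]<140)
print(B[k].min(0),B[k].max(0),Z[k].max(),k.sum())"
```

```text
t 39.2 tcp [ 683.  -224.2  326.9] box [132.   96.6] yaw_closeline deg -22.02 w 43.5 gf 0.0 F [ 0.  -0.6 -0.7] j [ 0.49  0.57 -0.43  0.94  0.23  1.67 -0.24]
[128.16275085  70.10151961] [137.99882601 139.974659  ] 280.4282179563936 1241
```

Emit:
step_arm(
  delta_pos=[
    [0.04,-0.015,-0.72],
    [0,0,-0.72],
    [0,0,-0.72],
    [0,0,-0.72],
    [0,0,0],
    [0,0,0],
  ],
  turn=[0,0,0,0,0,0],
)

```text
time: 39.85
ee_pos: [0.6841, -0.2249, 0.256]
eef_rot: [0.83, 0.558, 0.0, 0.0]
ft_force: [0.3, -0.0, 0.8]
width: 0.0433
grip_force: 0.0
```

Emit:
step_arm(
  delta_pos=[
    [0,0,0],
    [0,0,0],
    [0,0,0],
    [0,0,0],
    [0,0,0],
  ],
  turn=[0,0,0,0,0],
  grip=1.0,
  newtons=40,
)

```text
time: 40.35
ee_pos: [0.6844, -0.2247, 0.2554]
eef_rot: [0.83, 0.558, 0.0, 0.0]
ft_force: [-1.8, 0.2, -1.3]
width: 0.0117
grip_force: 0.8
```

Emit:
step_arm(
  delta_pos=[
    [-0.584,0.237,0.097],
    [-0.589,0.239,0.051],
    [-0.591,0.24,0.005],
    [-0.59,0.24,-0.041],
    [-0.586,0.238,-0.086],
    [-0.579,0.235,-0.132],
    [-0.568,0.231,-0.177],
    [-0.555,0.225,-0.22],
    [-0.539,0.219,-0.263],
    [-0.52,0.211,-0.304],
    [-0.498,0.202,-0.344],
    [0,0,0],
  ],
  turn=[0,0,0,0,0,0,0,0,0,0,0,0],
)

```text
time: 41.55
ee_pos: [0.5282, -0.161, 0.2197]
eef_rot: [0.83, 0.558, -0.0, -0.0]
ft_force: [-3.8, 3.1, 0.4]
width: 0.0087
grip_force: 40.1
```

```bash
python3 -c "
from h import *
stat();lid()"
```

```text
t 41.5 tcp [ 528.2 -161.   219.7] box [-35.3  97. ] yaw_closeline deg -22.12 w 8.7 gf 40.1 F [-3.8  3.1  0.4] j [ 0.64  0.21 -0.49  1.64  0.1   1.32 -0.25]
x,z rel hinge -125.27477372463235 181.6934008793773 r 220.69494977201435 angle 0.8674627008415465
```

Emit:
step_arm(
  delta_pos=[
    [-0.474,0.192,-0.382],
    [-0.447,0.182,-0.418],
    [-0.418,0.17,-0.451],
    [-0.387,0.157,-0.483],
    [-0.354,0.144,-0.511],
    [-0.318,0.129,-0.538],
    [-0.282,0.114,-0.561],
    [-0.244,0.099,-0.582],
    [-0.204,0.083,-0.599],
    [-0.163,0.066,-0.613],
    [-0.122,0.05,-0.624],
    [0,0,0],
  ],
  turn=[0,0,0,0,0,0,0,0,0,0,0,0],
)

```text
time: 42.75
ee_pos: [0.443, -0.1263, 0.0743]
eef_rot: [0.83, 0.558, -0.001, -0.002]
ft_force: [-2.0, 2.5, -4.4]
width: 0.0084
grip_force: 40.2
```

Emit:
step_arm(
  delta_pos=[
    [-0.04,0.016,-0.316],
    [-0.04,0.016,-0.316],
    [0,0,-0.1],
    [0,0,0],
    [0,0,0],
  ],
  turn=[0,0,0,0,0],
)

```text
time: 43.25
ee_pos: [0.4407, -0.1255, 0.0571]
eef_rot: [0.83, 0.558, -0.001, -0.002]
ft_force: [-5.8, 4.7, -4.5]
width: 0.0083
grip_force: 40.2
```

```bash
python3 -c "
from h import *
stat();lid()"
```

```text
t 43.2 tcp [ 440.7 -125.5   57.1] box [-129.7   97. ] yaw_closeline deg -22.12 w 8.3 gf 40.2 F [-5.8  4.7 -4.5] j [ 0.65  0.18 -0.5   2.04  0.11  0.95 -0.29]
x,z rel hinge -219.6622588308639 19.125535041496022 r 220.49329705299644 angle -0.012851104371398872
```

Emit:
step_arm(
  delta_pos=[
    [0,0,-0.2],
    [0,0,0],
    [0,0,0],
  ],
  turn=[0,0,0],
)

```text
time: 43.55
ee_pos: [0.4406, -0.1255, 0.0533]
eef_rot: [0.83, 0.558, -0.002, -0.002]
ft_force: [-14.7, 7.0, 14.0]
width: 0.0077
grip_force: 38.8
```

Emit:
step_arm(
  delta_pos=[
    [0,0,0],
    [0,0,0],
    [0,0,0],
    [0,0,0.8],
    [0,0,0.8],
    [0,0,0.8],
    [0,0,0.8],
    [0,0,0.8],
    [0,0,0],
  ],
  turn=[0,0,0,0,0,0,0,0,0],
  grip=0.6,
)

```text
time: 44.45
ee_pos: [0.4441, -0.127, 0.1556]
eef_rot: [0.83, 0.558, 0.002, 0.002]
ft_force: [-0.0, -0.1, -0.6]
width: 0.0349
grip_force: 0.0
```

```bash
python3 -c "
from h import *
stat()
c=snap('wrist','w10');W=fishw(c);B=w2b(W)*1000;Z=W[...,2]*1000
for a,b in((-85,-50),(50,85)):
  k=(B[...,0]>a)&(B[...,0]<b)&(B[...,1]>110)&(B[...,1]<160)&(Z>80);print('lid z',np.median(Z[k]),k.sum())
for n in('w3',):
  c=ld(n);W=fishw(c);B=w2b(W)*1000;Z=W[...,2]*1000
  for a,b in((-85,-50),(50,85)):
    k=(B[...,0]>a)&(B[...,0]<b)&(B[...,1]>110)&(B[...,1]<160)&(Z>80);print('ref lid z',np.median(Z[k]),k.sum())
T=snap('top','t10');W=world(T);B=w2b(W)*1000;Z=W[...,2]*1000
m=(T['image'].max(-1)<80)&(Z>112)&(Z<160)&(abs(B[...,0])<95)&(B[...,1]>-170)&(B[...,1]<10)
n,l,st,_=cv2.connectedComponentsWithStats(m.astype(np.uint8))
for i in range(1,n):
    if st[i,4]>5: k=l==i;print(st[i],B[k].min(0),B[k].max(0))
"
```

```text
t 44.5 tcp [ 444.1 -127.   155.6] box [-125.9   96.8] yaw_closeline deg -22.17 w 34.9 gf 0.0 F [-0.  -0.1 -0.6] j [ 0.68  0.05 -0.51  1.94  0.03  1.15 -0.23]
lid z 250.2948435206397 11807
lid z 102.40654078010658 1617
ref lid z 253.95772645175555 12528
ref lid z 102.43920013678617 1561
[447 176   5   5  15] [ 59.75055153 -80.21666083] [ 69.77164904 -71.61304356]
[447 217   6   6  25] [ -68.55790968 -109.61502793] [-55.70397793 -96.45495138]
```

Emit:
step_arm(
  delta_pos=[
    [-0.062,-0.943,0.2],
    [-0.062,-0.943,0],
    [-0.062,-0.943,0],
    [-0.062,-0.943,0],
    [-0.062,-0.943,0],
    [-0.062,-0.943,0],
    [-0.062,-0.943,0],
    [-0.062,-0.943,0],
    [-0.062,-0.943,0],
    [0,0,0],
    [0,0,0],
  ],
  turn=[0,0,0,0,0,0,0,0,0,0,0],
  grip=0.54,
)

```text
time: 45.65
ee_pos: [0.4278, -0.3383, 0.1564]
eef_rot: [0.83, 0.558, -0.0, -0.001]
ft_force: [0.1, 0.4, 0.3]
width: 0.0403
grip_force: 0.0
```

```bash
python3 -c "
from h import *
stat()
c=snap('wrist','w11');W=fishw(c);B=w2b(W)*1000;Z=W[...,2]*1000
m=(c['image'].max(-1)<80)&(Z>112)&(Z<155)&(abs(B[...,0])<100);m[240:]=0
n,l,st,_=cv2.connectedComponentsWithStats(m.astype(np.uint8))
for i in range(1,n):
    if st[i,4]>40: k=l==i;print(st[i],B[k].min(0),B[k].max(0))
for a,b in((-85,-50),(-20,20),(50,85)):
  k=(B[...,0]>a)&(B[...,0]<b)&(B[...,1]>20)&(B[...,1]<110)&(Z>80)&(Z<150);print('lid z',np.median(Z[k]),k.sum())
"
```

```text
t 45.6 tcp [ 427.8 -338.3  156.4] box [ -61.6 -105.1] yaw_closeline deg -22.2 w 40.3 gf 0.0 F [0.1 0.4 0.3] j [ 0.87  0.23 -0.33  1.74  0.08  1.18  0.14]
[494 182  26  27 398] [ 59.24156772 -83.93340901] [ 69.1325948  -69.41622598]
[317 214  29  26 612] [ -67.26764483 -105.14244727] [-49.56031027 -94.76996489]
lid z 101.95895580545248 2321
lid z 101.98517701314972 2660
lid z 101.92541620825158 2252
```

Emit:
step_arm(
  delta_pos=[
    [0.1,-0.04,0],
    [0,0,-0.72],
    [0,0,-0.72],
    [0,0,0],
    [0,0,0],
  ],
  turn=[0,0,0,0,0],
)

```text
time: 46.2
ee_pos: [0.431, -0.339, 0.1219]
eef_rot: [0.83, 0.558, 0.0, -0.0]
ft_force: [-0.2, 0.3, 0.4]
width: 0.04
grip_force: 0.0
```

Emit:
step_arm(
  delta_pos=[
    [0,0,0],
    [0,0,0],
    [0,0,0],
    [0,0,0],
  ],
  turn=[0,0,0,0],
  grip=1.0,
  newtons=20,
)

```text
time: 46.6
ee_pos: [0.4308, -0.3397, 0.122]
eef_rot: [0.83, 0.558, 0.0, 0.0]
ft_force: [-0.8, 0.4, 2.7]
width: 0.0191
grip_force: 20.0
```

Emit:
step_arm(
  delta_pos=[
    [0.269,-0.085,0],
    [0.279,-0.042,0],
    [0.283,0.002,0],
    [0.279,0.046,0],
    [0.268,0.089,0],
    [0.251,0.13,0],
    [0.227,0.168,0],
    [0.198,0.201,0],
    [0.164,0.23,0],
    [0.127,0.253,0],
    [0.06,0.148,0],
    [0,0,0],
  ],
  turn=[0,0,0,0,0,0,0,0,0,0,0,0],
)

```text
time: 47.8
ee_pos: [0.4889, -0.3126, 0.1216]
eef_rot: [0.83, 0.557, -0.002, -0.0]
ft_force: [-9.0, -2.7, 4.3]
width: 0.0192
grip_force: 20.0
```

```bash
python3 -c "
from h import *
stat()"
```

```text
t 47.8 tcp [ 488.9 -312.6  121.6] box [-14.6 -58.3] yaw_closeline deg -22.25 w 19.2 gf 20.0 F [-9.  -2.7  4.3] j [ 0.78  0.34 -0.35  1.69  0.13  1.14  0.01]
```

Emit:
step_arm(
  delta_pos=[
    [0,0,0],
    [0,0,0],
    [0,0,0.75],
    [0,0,0.75],
    [0.7175,-0.4675,0],
    [0.7175,-0.4675,0],
    [0.7175,-0.4675,0],
    [0.7175,-0.4675,0],
    [0,0,0],
    [0,0,0],
  ],
  turn=[0,0,0,0,0,0,0,0,0,0],
  grip=0.54,
)

```text
time: 48.8
ee_pos: [0.5628, -0.3573, 0.1586]
eef_rot: [0.83, 0.558, 0.0, -0.0]
ft_force: [0.1, 0.2, 0.4]
width: 0.0399
grip_force: 0.0
```

```bash
python3 -c "
from h import *
stat()
c=snap('wrist','w12');W=fishw(c);B=w2b(W)*1000;Z=W[...,2]*1000
m=(c['image'].max(-1)<80)&(Z>112)&(Z<155)&(abs(B[...,0])<100);m[240:]=0
n,l,st,_=cv2.connectedComponentsWithStats(m.astype(np.uint8))
for i in range(1,n):
    if st[i,4]>40: k=l==i;print(st[i],B[k].min(0),B[k].max(0))
"
```

```text
t 48.8 tcp [ 562.8 -357.3  158.6] box [ 70.6 -71.9] yaw_closeline deg -22.13 w 39.9 gf 0.0 F [0.1 0.2 0.4] j [ 0.73  0.48 -0.33  1.41  0.16  1.28  0.01]
[187 197  35  36 873] [-22.4662444  -69.07297888] [ -3.80603306 -50.13628388]
[312 225  25  15 280] [ 61.41905481 -74.72060824] [ 77.22269562 -69.02812973]
```

Emit:
step_arm(
  delta_pos=[
    [-0.075,-0.078,0],
    [0,0,-0.72],
    [0,0,-0.72],
    [0,0,0],
    [0,0,0],
  ],
  turn=[0,0,0,0,0],
)

```text
time: 49.35
ee_pos: [0.5604, -0.3597, 0.1236]
eef_rot: [0.83, 0.558, -0.0, 0.0]
ft_force: [-0.2, 0.1, 0.3]
width: 0.0395
grip_force: 0.0
```

Emit:
step_arm(
  delta_pos=[
    [0,0,0],
    [0,0,0],
    [0,0,0],
    [0,0,0],
  ],
  turn=[0,0,0,0],
  grip=1.0,
  newtons=20,
)

```text
time: 49.75
ee_pos: [0.5604, -0.3597, 0.1234]
eef_rot: [0.83, 0.558, -0.0, -0.0]
ft_force: [0.3, 0.3, 6.9]
width: 0.0172
grip_force: 20.1
```

Emit:
step_arm(
  delta_pos=[
    [-0.28,0.114,0],
    [-0.28,0.114,0],
    [-0.28,0.114,0],
    [-0.28,0.114,0],
    [-0.28,0.114,0],
    [0,0,0],
    [0,0,0],
    [0,0,0],
  ],
  turn=[0,0,0,0,0,0,0,0],
)

```text
time: 50.55
ee_pos: [0.5276, -0.3463, 0.124]
eef_rot: [0.83, 0.558, 0.002, 0.003]
ft_force: [11.3, -5.7, -1.4]
width: 0.0174
grip_force: 20.0
```

```bash
python3 -c "
from h import *
stat()"
```

```text
t 50.5 tcp [ 527.6 -346.3  124. ] box [ 33.9 -74.9] yaw_closeline deg -22.14 w 17.4 gf 20.0 F [11.3 -5.7 -1.4] j [ 0.77  0.43 -0.33  1.56  0.15  1.17  0.02]
```

Emit:
step_arm(
  delta_pos=[
    [0,0,0],
    [0,0,0],
    [0,0,0.75],
    [0,0,0.75],
    [0,0,0.75],
    [0,0,0.75],
  ],
  turn=[0,0,0,0,0,0],
  grip=0.54,
)

```text
time: 51.15
ee_pos: [0.5245, -0.3449, 0.198]
eef_rot: [0.83, 0.558, -0.001, -0.001]
ft_force: [0.4, 1.2, -0.2]
width: 0.0397
grip_force: 0.0
```

Emit:
step_arm(
  delta_pos=[
    [0.071,0.892,0],
    [0.071,0.892,0],
    [0.071,0.892,0],
    [0.071,0.892,0],
    [0.071,0.892,0],
    [0.071,0.892,0],
    [0.071,0.892,0],
    [0.071,0.892,0],
  ],
  turn=[0.873,0.873,0.873,0.873,0.873,0.873,0.873,0.873],
  grip=0.3,
)

```text
time: 51.95
ee_pos: [0.5386, -0.166, 0.1973]
eef_rot: [0.529, 0.849, -0.0, -0.001]
ft_force: [-0.3, 0.1, -0.0]
width: 0.0608
grip_force: 0.0
```

Emit:
step_arm(
  delta_pos=[
    [0.071,0.892,0],
    [0.071,0.892,0],
    [0.071,0.892,0],
    [0.071,0.892,0],
    [0.071,0.892,0],
    [0.071,0.892,0],
    [0.071,0.892,0],
    [0,0,0],
    [0,0,0],
    [0,0,0],
  ],
  turn=[0.873,0.873,0.873,0.873,0.873,0.873,0.873,0,0,0],
)

```text
time: 52.95
ee_pos: [0.5518, -0.0123, 0.1977]
eef_rot: [0.193, 0.981, -0.0, -0.0]
ft_force: [-0.0, 0.2, 0.4]
width: 0.061
grip_force: 0.0
```

```bash
python3 -c "
from h import *
stat()
T=snap('top','t13');W=world(T);B=w2b(W)*1000;Z=W[...,2]*1000
m=(T['image'].max(-1)<80)&(Z>112)&(Z<160)&(abs(B[...,0])<95)&(B[...,1]>-170)&(B[...,1]<10)
n,l,st,_=cv2.connectedComponentsWithStats(m.astype(np.uint8))
for i in range(1,n):
    if st[i,4]>5: k=l==i;print('top',st[i],B[k].min(0),B[k].max(0))
c=snap('wrist','w13');W=fishw(c);B=w2b(W)*1000;Z=W[...,2]*1000
m=(c['image'].max(-1)<80)&(Z>25)&(Z<75)&(B[...,0]<-45)&(B[...,0]>-110)&(B[...,1]>190)&(B[...,1]<300);m[245:]=0
n,l,st,_=cv2.connectedComponentsWithStats(m.astype(np.uint8))
for i in range(1,n):
    if st[i,4]>40: k=l==i;print(st[i],B[k].min(0),B[k].max(0),np.percentile(Z[k],[2,98]),'top',B[k&(Z>55)].mean(0))
"
```

```text
t 53.0 tcp [551.8 -12.3 197.7] box [-69.4 243.6] yaw_closeline deg 67.72 w 61.0 gf 0.0 F [-0.   0.2  0.4] j [ 0.57  0.27 -0.73  1.66  0.18  1.29  0.98]
top [445 186   5   5  18] [ 25.56067697 -81.28964208] [ 35.19374645 -70.59035754]
top [435 200   6   5  23] [-23.91387099 -64.49647273] [-12.07352188 -52.65120008]
```

View pics/w13.png

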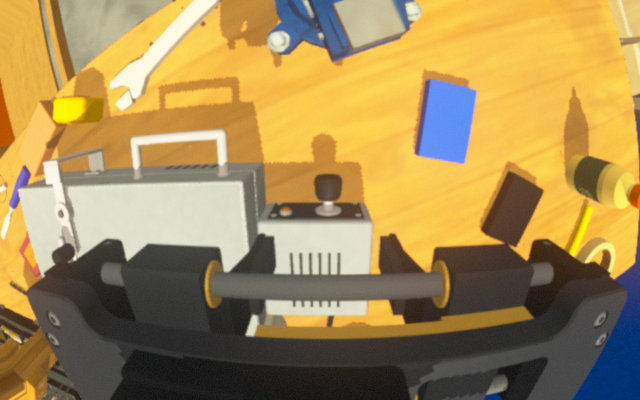

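The top measurement shows the bolt and latch back at their starting places. In the wrist view the lamp knob is at (328,188), between the fingers at (265,260) and (397,260).

```bash
python3 -c "
from h import *
c=ld('w13');W=fishw(c);B=w2b(W)*1000;Z=W[...,2]*1000
for v in (176,184,192,200,206): print(v,[(u,B[v,u].round(0),Z[v,u].round(0)) for u in (312,316,322,328,334,340,344)])
" | tr -d '\n' | sed 's/array//g; s/np.float64//g' | fold -w 2000
```

```text
176 [(312, ([-70., 226.]), (0.0)), (316, ([-81., 232.]), (47.0)), (322, ([-81., 239.]), (51.0)), (328, ([-81., 245.]), (50.0)), (334, ([-81., 251.]), (50.0)), (340, ([-81., 257.]), (48.0)), (344, ([-70., 264.]), (-1.0))]184 [(312, ([-61., 226.]), (0.0)), (316, ([-74., 232.]), (54.0)), (322, ([-74., 239.]), (57.0)), (328, ([-75., 245.]), (60.0)), (334, ([-75., 251.]), (58.0)), (340, ([-74., 257.]), (54.0)), (344, ([-61., 264.]), (1.0))]192 [(312, ([-51., 226.]), (-0.0)), (316, ([-64., 232.]), (51.0)), (322, ([-66., 239.]), (56.0)), (328, ([-67., 245.]), (59.0)), (334, ([-66., 251.]), (58.0)), (340, ([-64., 257.]), (51.0)), (344, ([-51., 264.]), (1.0))]200 [(312, ([-41., 225.]), (1.0)), (316, ([-41., 230.]), (1.0)), (322, ([-57., 239.]), (56.0)), (328, ([-57., 245.]), (56.0)), (334, ([-57., 251.]), (55.0)), (340, ([-40., 259.]), (-1.0)), (344, ([-40., 264.]), (-0.0))]206 [(312, ([-42., 227.]), (28.0)), (316, ([-41., 231.]), (27.0)), (322, ([-48., 238.]), (48.0)), (328, ([-49., 245.]), (51.0)), (334, ([-148.,  244.]), (360.0)), (340, ([-42., 258.]), (28.0)), (344, ([-42., 263.]), (29.0))]
```

Emit:
step_arm(
  delta_pos=[
    [0.02,0.055,-0.9],
    [0,0,-0.9],
    [0,0,-0.9],
    [0,0,-0.9],
    [0,0,-0.9],
    [0,0,-0.9],
    [0,0,-0.5],
    [0,0,-0.5],
    [0,0,0],
    [0,0,0],
  ],
  turn=[0,0,0,0,0,0,0,0,0,0],
)

```text
time: 54.05
ee_pos: [0.5531, -0.0096, 0.0386]
eef_rot: [0.192, 0.981, 0.0, 0.0]
ft_force: [0.5, -0.9, -0.3]
width: 0.0607
grip_force: 0.0
```

Emit:
step_arm(
  delta_pos=[
    [0,0,0],
    [0,0,0],
    [0,0,0],
    [0,0,0],
    [0,0,0],
  ],
  turn=[0,0,0,0,0],
  grip=1.0,
  newtons=40,
)

```text
time: 54.55
ee_pos: [0.5524, -0.0105, 0.0381]
eef_rot: [0.192, 0.981, -0.001, -0.0]
ft_force: [-5.7, -12.1, 3.8]
width: 0.029
grip_force: 6.8
```

```bash
python3 -c "
from h import *
stat()"
```

```text
t 54.5 tcp [552.4 -10.5  38.1] box [-69.4 245.5] yaw_closeline deg 67.87 w 29.0 gf 6.8 F [ -5.7 -12.1   3.8] j [ 0.5   0.44 -0.68  1.82  0.33  1.    0.88]
```

Emit:
step_arm(
  delta_pos=[
    [0,0,0],
    [-0.23,0.094,0],
    [-0.23,0.094,0],
    [-0.23,0.094,0],
    [-0.23,0.094,0],
    [0,0,0],
    [0,0,0],
  ],
  turn=[0,0,0,0,0,0,0],
)

```text
time: 55.25
ee_pos: [0.5316, -0.0028, 0.0384]
eef_rot: [0.193, 0.981, -0.001, 0.002]
ft_force: [9.2, -8.3, -5.8]
width: 0.0263
grip_force: 40.0
```

```bash
python3 -c "
from h import *
stat()
c=snap('wrist','w14');W=fishw(c);B=w2b(W)*1000;Z=W[...,2]*1000
m=(c['image'].max(-1)<80)&(Z>46)&(Z<75)&(B[...,0]<-45)&(B[...,0]>-130)&(B[...,1]>230)&(B[...,1]<260)
print(B[m].min(0),B[m].max(0),m.sum())"
```

```text
t 55.2 tcp [531.6  -2.8  38.4] box [-91.6 244.8] yaw_closeline deg 67.78 w 26.3 gf 40.0 F [ 9.2 -8.3 -5.8] j [ 0.51  0.4  -0.69  1.87  0.31  0.97  0.87]
[-102.99980914  230.03003198] [-83.89493845 259.89640322] 461
```

The knob's front went from -81 to -103 mm, so it is 22 mm out and the lamp is on. I'll wait six seconds, then push it in.

Emit:
step_arm(
  delta_pos=[
    [0,0,0],
    [0,0,0],
    [0,0,0],
    [0,0,0],
    [0,0,0],
    [0,0,0],
    [0,0,0],
    [0,0,0],
    [0,0,0],
    [0,0,0],
    [0,0,0],
    [0,0,0],
  ],
  turn=[0,0,0,0,0,0,0,0,0,0,0,0],
)

```text
time: 56.5
ee_pos: [0.5316, -0.0028, 0.0384]
eef_rot: [0.193, 0.981, -0.001, 0.002]
ft_force: [7.5, -8.5, -6.2]
width: 0.0271
grip_force: 40.0
```

Emit:
step_arm(
  delta_pos=[
    [0,0,0],
    [0,0,0],
    [0,0,0],
    [0,0,0],
    [0,0,0],
    [0,0,0],
    [0,0,0],
    [0,0,0],
    [0,0,0],
    [0,0,0],
    [0,0,0],
    [0,0,0],
  ],
  turn=[0,0,0,0,0,0,0,0,0,0,0,0],
)

```text
time: 57.7
ee_pos: [0.5316, -0.0028, 0.0384]
eef_rot: [0.193, 0.981, -0.001, 0.002]
ft_force: [8.9, -8.8, -5.9]
width: 0.0271
grip_force: 40.0
```

Emit:
step_arm(
  delta_pos=[
    [0,0,0],
    [0,0,0],
    [0,0,0],
    [0,0,0],
    [0,0,0],
    [0,0,0],
    [0,0,0],
    [0,0,0],
    [0,0,0],
    [0,0,0],
    [0,0,0],
    [0,0,0],
  ],
  turn=[0,0,0,0,0,0,0,0,0,0,0,0],
)

```text
time: 58.9
ee_pos: [0.5316, -0.0028, 0.0383]
eef_rot: [0.193, 0.981, -0.001, 0.002]
ft_force: [9.1, -7.8, -6.2]
width: 0.0267
grip_force: 40.0
```

Emit:
step_arm(
  delta_pos=[
    [0,0,0],
    [0,0,0],
    [0,0,0],
    [0,0,0],
    [0,0,0],
    [0,0,0],
    [0,0,0],
    [0,0,0],
    [0,0,0],
    [0,0,0],
    [0,0,0],
    [0,0,0],
  ],
  turn=[0,0,0,0,0,0,0,0,0,0,0,0],
)

```text
time: 60.1
ee_pos: [0.5316, -0.0028, 0.0384]
eef_rot: [0.193, 0.981, -0.001, 0.002]
ft_force: [8.3, -7.6, -6.7]
width: 0.0266
grip_force: 40.0
```

Emit:
step_arm(
  delta_pos=[
    [0,0,0],
    [0,0,0],
    [0,0,0],
    [0,0,0],
    [0,0,0],
    [0,0,0],
    [0,0,0],
    [0,0,0],
    [0,0,0],
    [0,0,0],
    [0,0,0],
    [0,0,0],
  ],
  turn=[0,0,0,0,0,0,0,0,0,0,0,0],
)

```text
time: 61.3
ee_pos: [0.5316, -0.0028, 0.0384]
eef_rot: [0.193, 0.981, -0.001, 0.002]
ft_force: [8.0, -7.6, -6.3]
width: 0.0268
grip_force: 40.0
```

```bash
python3 -c "
from h import *
stat()
c=snap('wrist','w15');W=fishw(c);B=w2b(W)*1000;Z=W[...,2]*1000
m=(c['image'].max(-1)<80)&(Z>46)&(Z<75)&(B[...,0]<-45)&(B[...,0]>-130)&(B[...,1]>230)&(B[...,1]<260)
print(B[m].min(0),B[m].max(0),m.sum())"
```

```text
t 61.3 tcp [531.6  -2.8  38.4] box [-91.6 244.8] yaw_closeline deg 67.78 w 26.8 gf 40.0 F [ 8.  -7.6 -6.3] j [ 0.51  0.4  -0.69  1.87  0.31  0.97  0.87]
[-103.23444737  230.18907808] [-83.28691701 259.97541755] 470
```

Emit:
step_arm(
  delta_pos=[
    [0.2,-0.081,0],
    [0.2,-0.081,0],
    [0.2,-0.081,0],
    [0.2,-0.081,0],
    [0.2,-0.081,0],
    [0,0,0],
    [0,0,0],
    [0,0,0],
  ],
  turn=[0,0,0,0,0,0,0,0],
)

```text
time: 62.15
ee_pos: [0.5523, -0.0112, 0.0379]
eef_rot: [0.192, 0.981, -0.001, -0.003]
ft_force: [-13.3, -2.3, 12.9]
width: 0.0271
grip_force: 40.0
```

Emit:
step_arm(
  delta_pos=[
    [0,0,0],
    [0,0,0],
    [0,0,0],
    [0,0,0.8],
    [0,0,0.8],
    [0,0,0.8],
    [0,0,0.8],
    [0,0,0.8],
    [0,0,0.8],
    [0,0,0.8],
    [0,0,0.8],
    [0,0,0],
  ],
  turn=[0,0,0,0,0,0,0,0,0,0,0,0],
  grip=0.3,
)

```text
time: 63.35
ee_pos: [0.5563, -0.0099, 0.2008]
eef_rot: [0.192, 0.981, 0.0, 0.002]
ft_force: [-0.0, 0.4, -0.6]
width: 0.0607
grip_force: 0.0
```

```bash
python3 -c "
from h import *
stat()
c=snap('wrist','w16');W=fishw(c);B=w2b(W)*1000;Z=W[...,2]*1000
m=(Z>46)&(Z<70)&(B[...,0]<-45)&(B[...,0]>-130)&(B[...,1]>235)&(B[...,1]<255);m[245:]=0
print('lamp',B[m].min(0),B[m].max(0),m.sum())
T=snap('top','t16');W=world(T);B=w2b(W)*1000;Z=W[...,2]*1000
m=(T['image'].max(-1)<80)&(Z>112)&(Z<160)&(abs(B[...,0])<95)&(B[...,1]>-170)&(B[...,1]<10)
n,l,st,_=cv2.connectedComponentsWithStats(m.astype(np.uint8))
for i in range(1,n):
    if st[i,4]>5: k=l==i;print('top',st[i],B[k].min(0),B[k].max(0))
for a in(-80,0,60): k=(abs(B[...,0]-a-5)<12)&(abs(B[...,1]-20)<50);print('lid z',np.median(Z[k]))
"
```

```text
t 63.4 tcp [556.3  -9.9 200.8] box [-66.1 247.6] yaw_closeline deg 67.9 w 60.7 gf 0.0 F [-0.   0.4 -0.6] j [ 0.57  0.27 -0.74  1.65  0.19  1.29  0.98]
lamp [-81.67954441 235.3746328 ] [-45.03487945 254.24017763] 590
top [445 186   5   5  18] [ 24.76626768 -80.91010216] [ 34.42007919 -70.84764478]
top [435 200   6   5  23] [-23.52003017 -65.03673309] [-12.24231853 -51.12391772]
lid z 103.61576549023621
lid z 102.98045304567194
lid z 103.12762954273191
```

Knob in, bolt home, latch closed, lid shut, and the arm is clear of everything. Handing in.

```bash
python3 -c "
from bench import *
print(close_job())"
```

```text
the job is handed in; nothing more can be done
None
```

I put both blocks flat in the lamp box, locked it, ran the lamp for six seconds and pushed the knob back in. My last measurements show the lid shut, the latch closed and the bolt home. I handed the job in at about 63 s on the robot's clock, but the hand-in gave no verdict.

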